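Reload the bench engraver against its stops

TASK

Change the work on the bench engraver: first press its red mushroom stop fully down so that it stays down, then put the finished flat tags from the bed into the wooden tray and load every square brass bar lying on the bench onto the bed, one to a bay, lying lengthwise away from you and pushed fully home with its end against the far fence and its long side against the side stop on its left. When all is loaded, twist the mushroom clockwise until it comes up again. Never touch a tag or bar while the stop is up (if something has to be put right later, press it again first), and do not disturb the other things on the bench.

Things in the scene. Friction and masses are not known exactly. Their poses are not given: they have to be found in the camera images.
- bed: engraver, fixed: flat bed 150 x 300 mm (x by y), top 25 mm above the bench. Origin on the bench under its middle; +x away from the robot, +y left. Dark fence along the far side, 10 mm high, stop face at x = +60 mm; a white housing 40 mm high (its head 106 mm) begins at x = +76 mm. Three ribs along x (x -20 to +50 mm, 8 mm wide, 8 mm high) are side stops: each the left side of a bay 86 mm wide
- stop_top (a point): mushroom stop button: centre of the top of the red mushroom head (44 mm across, straight sides from 4 to 20 mm below this point, head 24 mm high, free space around and under it) on a yellow box 84 x 84 x 50 mm, fixed to the bench, with the top of the head 91 mm above the bench when it is up. Pressing takes about 6 N
- stop_press (a joint): how far the mushroom head is pressed down, 0 (up, machine live) to 0.007 m (fully down, where it stays latched)
- stop_turn (a joint): turn of the mushroom head clockwise seen from above, 0 to 1.0 rad; turning the latched head lifts it by 8.5 mm per rad until it is up, and it springs back to 0 when let go
- tray: dark wooden tray for finished work, fixed, 150 x 150 mm outside, walls 6 mm thick, rim 28 mm above the bench, open at the top. Origin under its centre
- tray_in (a point): centre of the tray's inner floor, 6 mm above the bench, axes as the tray's (x, y along its sides)
- bay0 (a point): corner of bay 0 (left) on the bed's top, where the planes of the fence's face and of the right-hand (-y) face of its side stop meet; axes as the bed's. A bar pushed home in this bay has its middle at x = -45, y = -9, z = +9 mm from here
- bay1 (a point): corner of bay 1 (middle) on the bed's top, where the planes of the fence's face and of the right-hand (-y) face of its side stop meet; axes as the bed's. A bar pushed home in this bay has its middle at x = -45, y = -9, z = +9 mm from here
- bay2 (a point): corner of bay 2 (right) on the bed's top, where the planes of the fence's face and of the right-hand (-y) face of its side stop meet; axes as the bed's. A bar pushed home in this bay has its middle at x = -45, y = -9, z = +9 mm from here
- bar0: plain brass bar blank, square section, 90 x 18 x 18 mm, about 250 g; origin at its middle, x along its length. Lies on the bench at the start; may be absent
- bar1: plain brass bar blank, square section, 90 x 18 x 18 mm, about 250 g; origin at its middle, x along its length. Lies on the bench at the start; may be absent
- bar2: plain brass bar blank, square section, 90 x 18 x 18 mm, about 250 g; origin at its middle, x along its length. Lies on the bench at the start; may be absent
- bar3: plain brass bar blank, square section, 90 x 18 x 18 mm, about 250 g; origin at its middle, x along its length. Lies on the bench at the start; may be absent
- plate0: finished brass tag, flat plate 80 x 30 x 8 mm with a 10 mm hole near one end, 150 g; origin at the centre of its underside, x along its length. Lies loose in one of the bays at the start; may be absent
- plate1: finished brass tag, flat plate 80 x 30 x 8 mm with a 10 mm hole near one end, 150 g; origin at the centre of its underside, x along its length. Lies loose in one of the bays at the start; may be absent
- plate2: finished brass tag, flat plate 80 x 30 x 8 mm with a 10 mm hole near one end, 150 g; origin at the centre of its underside, x along its length. Lies loose in one of the bays at the start; may be absent
- pliers: pliers, about 140 mm long, 16 mm high, bystander
- charcoal: dark block 75 x 48 x 30 mm, bystander
- bench_block: steel bench block 85 x 85 x 25 mm, bystander
- tweezers: tweezers, about 120 mm long, 8 mm high, bystander
- ring_cone: upright wooden ring cone, 108 mm high, foot 64 mm across, bystander
- card_box: card box 110 x 65 x 28 mm, bystander
There are look-alikes about, which are no part of the job. Leave any green or turquoise look-alike of the plate2 alone.

How it is judged:
By the outcome, as a careful person would: the job done as asked, in the order asked, and still so for the second after the job is handed in, with the robot touching nothing.
Of bar0, bar1, bar2, bar3 only 2 to 3 are there at a start; the rules pass over those that are not, and their reading is None.
Of plate0, plate1, plate2 only 2 to 2 are there at a start; the rules pass over those that are not, and their reading is None.
At some moment in a run one of bar0, bar1, bar2, bar3 may be knocked a few centimetres aside while the robot is not near it.
Once in a run the grip may slacken for a moment while it holds something.
It also fails if it takes over 210 s, if anything falls off the work surface, if the arm or the gripper's body presses on something with over 40 N, if the wrist force passes 120 N, or if a joint passes its speed limit or range.

ROBOT

A 6-joint arm with a two-finger parallel gripper is mounted at the origin on the work surface. World frame = base frame: x ahead of the robot, y to its left, z up, the work surface at z = 0. Lengths are in m, angles in degrees, forces in N, time in s.
With the tool pointing down it reaches from about 0.4 to 0.825 m from the base axis. Payload 7 kg.
Tool frame: the origin (TCP) lies on the centre line of the jaws, within the pads' length; the fingertips stand 22 mm ahead of it and the grasp point (between the pads) lies 3 mm ahead of it (ctrl.finger_overhang is the distance from the TCP to the fingertips, in m); z points along the fingers, y is the line along which they close (so a half turn about z gives the same grasp; the last joint's range is limited). The gripper opens to 88 mm and grips with 3 to 60 N. Pads are 19 mm wide; open, the fingers measure 130 mm over their backs; the gripper's body (78 mm by 193 mm) begins 47 mm behind the grasp point.
Start: joints at [-60.842, 20.546, 0.682, 0, -70.136, -16.507], TCP at [0.148, -0.659, 0.249] pointing down, gripper open.
Joint ranges: [-176.03, 176.03], [-82.01, 121.73], [-58.28, 71.71], [-173.87, 95.51], [-174.79, -0.11], [-173.66, 173.66]. Speed limits (degrees/s): [136.94, 136.94, 172.46, 180, 180, 180].

INTERFACE

Orientations are given as [roll, pitch, yaw] about the fixed x, y, z axes, in that order (R = Rz(yaw) Ry(pitch) Rx(roll)).
In Python, from plant import ctrl gives the robot as it stands. The module is installed in compiled form; this text tells all that it offers.
- The arm moves only by the shell command python3 -m creep 'ROWS'. ROWS is JSON, a list of rows, each an object with "grip": the closure, from 0 (fully open) to 1 (shut); "delta_pos": the shift along the tool's x, y, z scaled (see below), a list of three; "rotation": the turn, a rotation vector about the tool's x, y, z scaled (see below), a list of three. A call has 1 to 5 rows; each row is the pose to reach, as a shift and turn from the pose commanded when the call began, along the tool's axes at that moment; what a row does not reach only later rows make up. The controller multiplies each number of a shift by 10 cm and each number of a turn by pi/2 rad. A row lasts 1/10 s, in which the tool goes at most 50 mm and 8.59 degrees, less where a joint would pass 70% of its speed; a pose out of reach is approached as far as the arm can. A call with a number of a shift or a turn outside -1 to 1 is refused whole. A call with a gripper value outside its range is refused whole. The fingers move at their own pace and stop on an object; the grip force is fixed at half the most. Time passes only in rows, so rows that repeat a pose let the fingers close. It gives the time, the measured TCP pose, the force, the opening and the grip force at its end, in the units of the state.
- ctrl.get_obs(): the state, without advancing time (a new reading comes with each control period).
- ctrl.snapshot(name): name is "scene" or "top" or "wrist"; returns a dict with "color" (384x512x3 uint8, red, green, blue), "intrinsics" (3x3 intrinsics, pixels), "R" (3x3) and "t" (3): a world point X has camera coordinates R X + t. Camera axes: x right, y down, z forward; pixel columns grow to the right and rows downward; lengths in m; the calibration is good to about 2 mm. A picture is of the moment at which its call begins. There is no depth.
- ctrl.close_job(): hands the job in; it is judged then, once.
The state is a dict: "clock": time; "joint_pos": joint angles; "qvel": joint speeds; "tau": joint torques, N m; "tool_pos": TCP position; "orientation": TCP orientation; "force": force on the tool from outside, world axes, zero at the start; "moment": the same for the moment, N m; "opening": finger opening in m; "gripper_force": force on a finger pad.
Only numpy, scipy, OpenCV 4.12 (cv2) and the standard library are available. Lean on these libraries where they do the work, as an engineer would, in place of code of your own. Each camera call takes 0.05 s, during which the arm holds its last target. There are 200 camera calls.

## Working session

There is one attempt and no reset: what is moved stays moved. The work goes in short steps, Python scripts to look and compute and a shell command to move; the robot and the scene stay as the last step left them, time stands still between calls to the robot, and variables do not carry over. Pictures are saved under pics/ and viewed, at most 14 in all, crops included, and the job is handed in when it is done.

```bash
mkdir -p pics
python3 - <<'E'
from plant import ctrl
import cv2,numpy as np
o=ctrl.get_obs();print(o)
for n in("scene","top"):
    s=ctrl.snapshot(n);cv2.imwrite(f"pics/{n}0.png",cv2.resize(s["color"][:,:,::-1],(800,600),interpolation=cv2.INTER_CUBIC));np.savez(f"{n}0.npz",**s)
    print(n,s["intrinsics"].round(1).tolist(),(-s["R"].T@s["t"]).round(3),s["R"].round(3).tolist())
E
```

```text
{'clock': 0.0, 'joint_pos': array([-6.08430205e+01,  2.05932264e+01,  6.32031716e-01, -1.93546627e-02,
       -7.01361499e+01, -1.65060920e+01]), 'qvel': array([ 0.05420773,  0.02551407, -0.055368  , -0.06687608,  0.02937877,
        0.01566666]), 'tau': array([-8.01509232e-04, -5.82721961e+01,  2.93053329e+01,  6.99730217e+00,
        6.93382550e-03, -2.18655096e-04]), 'tool_pos': array([ 0.14768828, -0.65816627,  0.24759162]), 'orientation': array([ 1.79901497e+02, -1.02153667e-02, -1.67355696e+02]), 'force': array([-0.91394248, -0.68753701,  0.16109862]), 'moment': array([-0.00990756,  0.03406426,  0.00463586]), 'gripper_force': 0.0, 'opening': 0.0876376886416336}
scene [[391.7, 0.0, 258.3], [0.0, 391.7, 188.3], [0.0, 0.0, 1.0]] [ 1.046 -0.885  0.755] [[0.885, 0.465, -0.015], [0.233, -0.471, -0.851], [-0.403, 0.75, -0.525]]
top [[369.5, 0.0, 250.8], [0.0, 369.5, 196.6], [0.0, 0.0, 1.0]] [0.454 0.026 1.122] [[-0.025, -0.999, -0.027], [-0.993, 0.028, -0.111], [0.111, 0.024, -0.994]]
```

View pics/top0.png

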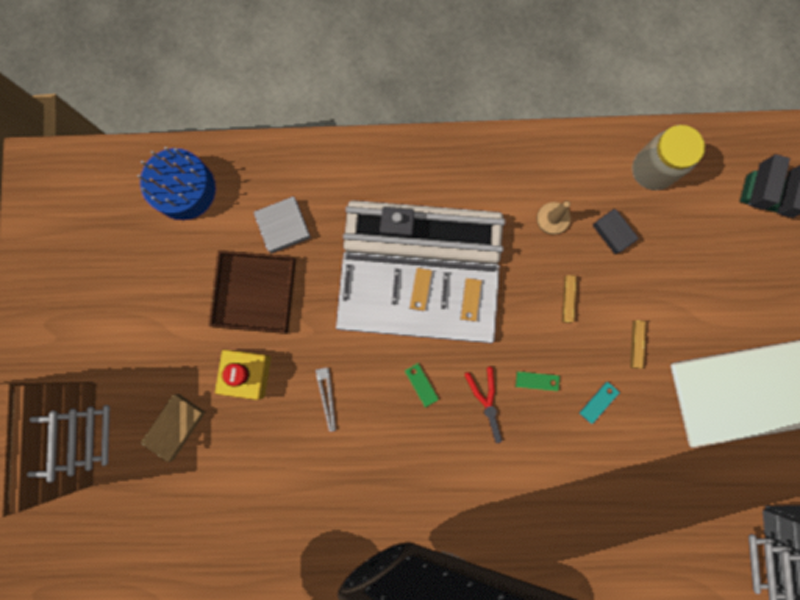

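View pics/scene0.png

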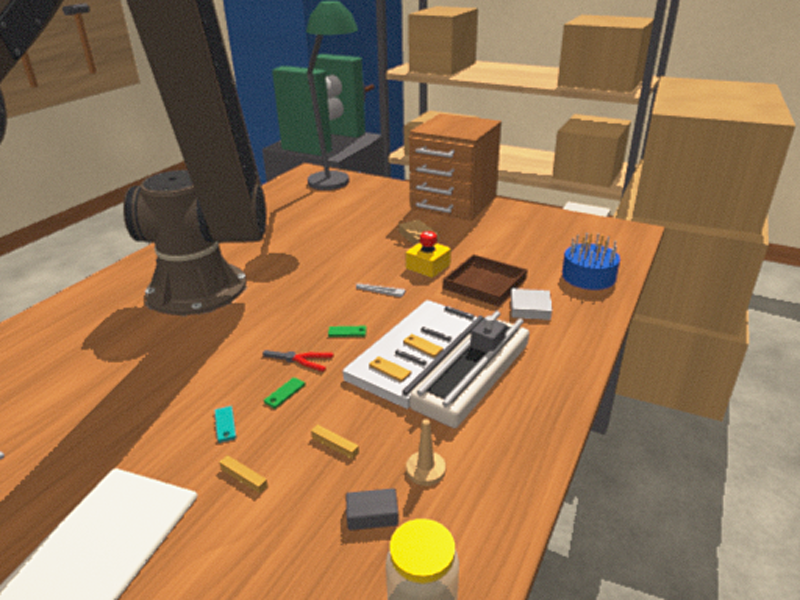

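Top view (800 px scale): bars at (570,299) and (639,344). The brass tags on the bed are at (422,289) in bay 1 and (471,300) in bay 2, and bay 0 is empty. The mushroom is at (234,374) and the tray at (253,291). Look-alikes are the green tags at (422,385) and (538,381) and the turquoise tag at (600,402); they aren't brass and aren't on the bed, so I leave them alone.

```bash
cat > h.py <<'E'
import numpy as np,cv2
def ray(s,uv):
    d=s["R"].T@np.linalg.solve(s["intrinsics"],np.array([*uv,1.]));return -s["R"].T@s["t"],d/np.linalg.norm(d)
def onz(s,uv,z):
    c,d=ray(s,uv);return c+d*(z-c[2])/d[2]
def tri(s1,p1,s2,p2):
    A=np.zeros((3,3));b=np.zeros(3)
    L=[ray(s1,p1),ray(s2,p2)]
    for c,d in L:
        P=np.eye(3)-np.outer(d,d);A+=P;b+=P@c
    X=np.linalg.solve(A,b);return X,np.linalg.norm(np.cross(X-L[0][0],L[0][1]))*2
def proj(s,X):
    q=s["intrinsics"]@(s["R"]@np.asarray(X)+s["t"]);return q[:2]/q[2]
def blobs(s,lo,hi,amin=30,roi=None):
    m=cv2.inRange(cv2.cvtColor(np.ascontiguousarray(s["color"]),cv2.COLOR_RGB2HSV),lo,hi)
    if roi: k=np.zeros_like(m);x0,y0,x1,y1=roi;k[y0:y1,x0:x1]=1;m=m*k
    cs,_=cv2.findContours(m,cv2.RETR_EXTERNAL,cv2.CHAIN_APPROX_NONE)
    return [c for c in cs if cv2.contourArea(c)>amin]
def rectz(s,c,z):
    """min-area rectangle of a contour on plane z: centre, sizes(mm), yaw of the long side"""
    P=np.array([onz(s,p[0],z)[:2] for p in c],np.float32)*1000
    r=cv2.minAreaRect(P);b=cv2.boxPoints(r);e=b[1]-b[0],b[2]-b[1]
    l=max(e,key=np.linalg.norm);a=np.degrees(np.arctan2(l[1],l[0]));a=(a+90)%180-90
    return np.round(r[0],1),np.round(sorted(r[1]),1),round(float(a),1)
E
python3 - <<'E'
from h import *
T=dict(np.load("top0.npz"));S=dict(np.load("scene0.npz"))
for n,s in(("top",T),("scene",S)):
    hsv=cv2.cvtColor(s["color"],cv2.COLOR_RGB2HSV)
    for p in ((570,299),(422,300),(600,300)) if n=="top" else((335,440),(245,475),(300,300)): print(n,p,hsv[int(p[1]*.64),int(p[0]*.64)])
    for nm,lo,hi in(("brass",(15,140,120),(24,255,255)),("red",(0,200,90),(5,255,255)),("red2",(175,200,90),(180,255,255)),("yel",(25,180,100),(32,255,255))):
        for c in blobs(s,lo,hi):
            M=cv2.moments(c);u=M["m10"]/M["m00"],M["m01"]/M["m00"]
            print(n,nm,np.round(u,1),"px800",np.round(np.array(u)/.64),cv2.contourArea(c),*(rectz(s,c,.018) if n=="top" else ()))
E
```

```text
top (570, 299) [ 18 161 189]
top (422, 300) [ 17 162 195]
top (600, 300) [ 13 158 145]
top brass [152.7 239.5] px800 [239. 374.] 811.0 [457.2 348. ] [88.5 89.2] -9.3
top brass [408. 220.] px800 [637. 344.] 219.5 [ 494.9 -410.1] [25.4 90.7] -6.9
top brass [301.3 190.1] px800 [471. 297.] 162.5 [589.1 -99.3] [25.4 76.2] -9.0
top brass [363.9 190.9] px800 [569. 298.] 207.0 [ 584.8 -286.1] [23.5 91.8] -6.6
top brass [269.2 183.2] px800 [421. 286.] 155.0 [612.2  -3.8] [25.3 75.4] -12.0
top red [308.2 249. ] px800 [481. 389.] 90.0 [ 420.9 -116.1] [51.6 66.4] 14.4
top red [150.8 239.2] px800 [236. 374.] 65.0 [456.9 358.2] [38.9 39.2] -89.8
scene (335, 440) [ 20 167 237]
scene (245, 475) [ 19 173 237]
scene (300, 300) [ 12 159 201]
scene brass [269.5 367.7] px800 [421. 575.] 141.0
scene brass [154.4 302.3] px800 [241. 472.] 294.0
scene brass [213.1 281.7] px800 [333. 440.] 279.0
scene brass [249.4 235.6] px800 [390. 368.] 155.0
scene brass [270.4 220.6] px800 [422. 345.] 130.5
scene brass [273.6 165.9] px800 [428. 259.] 448.5
scene red [198.6 229.8] px800 [310. 359.] 88.5
scene red [273.  153.2] px800 [427. 239.] 37.0
scene yel [269.9 349.8] px800 [422. 546.] 1122.5
scene yel [281.  160.2] px800 [439. 250.] 31.5
```

Run:
```python
from h import *
T=dict(np.load("top0.npz"));S=dict(np.load("scene0.npz"))
for n,a,b in(("barR",(408,220),(154.4,302.3)),("barL",(363.9,190.9),(213.1,281.7)),("tag2",(301.3,190.1),(249.4,235.6)),("tag1",(269.2,183.2),(270.4,220.6)),("mush",(150.8,239.2),(273,153.2)),("box",(152.7,239.5),(273.6,165.9))):
    X,e=tri(T,a,S,b);print(n,X.round(4),round(e,4))
print("mush on .085",onz(T,(150.8,239.2),.085))
# enlarge bed+mush crops
im=T["color"][:,:,::-1]
a=cv2.resize(im[120:225,205:330],None,fx=5,fy=5,interpolation=cv2.INTER_CUBIC)[:,:]
cv2.imwrite("pics/bed0.png",a)
```

```text
barR [ 0.4954 -0.4122  0.0122] 0.0015
barL [ 0.5862 -0.2877  0.0118] 0.0015
tag2 [ 0.5913 -0.0983  0.0317] 0.0009
tag1 [ 0.6143 -0.0041  0.0319] 0.0
mush [0.4575 0.3368 0.077 ] 0.0004
box [0.4558 0.3488 0.0154] 0.0016
mush on .085 [0.45728643 0.33433654 0.085     ]
```

View pics/bed0.png

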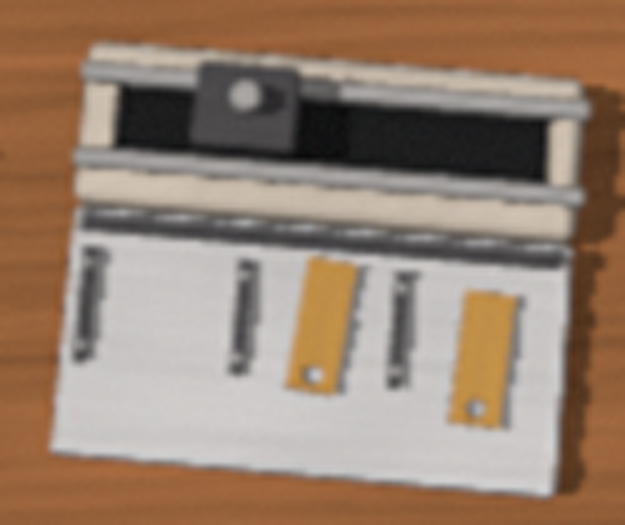

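Heights check out: bars and tags lie about where they should, and the mushroom is near (0.457, 0.336). In the 5x crop the tags sit at (322,325) and (485,360), between the ribs. Next I move toward the mushroom with the jaws squared to the world.

```bash
python3 -m creep '[{"grip":0,"delta_pos":[-0.45,0.15,0],"rotation":[0,0,0.07]},{"grip":0,"delta_pos":[-0.9,0.3,0],"rotation":[0,0,0.1405]},{"grip":0,"delta_pos":[-0.9,0.3,0],"rotation":[0,0,0.1405]},{"grip":0,"delta_pos":[-0.9,0.3,0],"rotation":[0,0,0.1405]}]'
python3 -m creep '[{"grip":0,"delta_pos":[-0.4,0.4,0],"rotation":[0,0,0]},{"grip":0,"delta_pos":[-0.7,0.7,0],"rotation":[0,0,0]},{"grip":0,"delta_pos":[-1,1,0],"rotation":[0,0,0]},{"grip":0,"delta_pos":[-1,1,0],"rotation":[0,0,0]}]'
python3 -m creep '[{"grip":0.5,"delta_pos":[-0.4,0.4,0],"rotation":[0,0,0]},{"grip":0.5,"delta_pos":[-0.7,0.7,0],"rotation":[0,0,0]},{"grip":0.5,"delta_pos":[-1,1,0],"rotation":[0,0,0]},{"grip":0.5,"delta_pos":[-1,1,0],"rotation":[0,0,0]}]'
for i in 1; do python3 -m creep '[{"grip":1,"delta_pos":[0,0.5,0],"rotation":[0,0,0]},{"grip":1,"delta_pos":[0,1,0],"rotation":[0,0,0]},{"grip":1,"delta_pos":[0,1,0],"rotation":[0,0,0]}]'; done
python3 - <<'E'
from plant import ctrl
o=ctrl.get_obs();print(o["clock"],o["tool_pos"],o["orientation"],o["joint_pos"])
E
```

```text
clock: 0.5
tool_pos: [0.2301, -0.6089, 0.2484]
orientation: [180.0, -0.0, -179.8]
force: [-0.6, -0.0, 0.1]
opening: 0.0877
gripper_force: 0.0
clock: 0.9
tool_pos: [0.3311, -0.5074, 0.2487]
orientation: [180.0, 0.0, -179.8]
force: [0.0, -1.1, 0.2]
opening: 0.0875
gripper_force: 0.0
clock: 1.3
tool_pos: [0.4313, -0.4077, 0.2484]
orientation: [180.0, 0.0, -179.8]
force: [-0.2, -0.3, 0.4]
opening: 0.0614
gripper_force: 0.0
clock: 1.6
tool_pos: [0.4282, -0.3067, 0.2488]
orientation: [180.0, 0.0, -179.8]
force: [0.8, 0.3, 0.8]
opening: 0.0373
gripper_force: 0.0
1.6 [ 0.42816568 -0.30672135  0.24879303] [ 1.79951894e+02  1.88453488e-02 -1.79834365e+02] [-1.42976782e+01  6.53645253e+00 -1.78592833e+01 -5.63189340e-02
 -6.55980413e+01 -7.55134142e+01]
```

```bash
python3 -m creep '[{"grip":1,"delta_pos":[0,0.5,0],"rotation":[0,0,0]},{"grip":1,"delta_pos":[0,1,0],"rotation":[0,0,0]},{"grip":1,"delta_pos":[0,1,0],"rotation":[0,0,0]}]' >/dev/null
python3 -m creep '[{"grip":1,"delta_pos":[0,0.5,0],"rotation":[0,0,0]},{"grip":1,"delta_pos":[0,1,0],"rotation":[0,0,0]},{"grip":1,"delta_pos":[0,1,0],"rotation":[0,0,0]}]' >/dev/null
python3 -m creep '[{"grip":1,"delta_pos":[0,0.5,0],"rotation":[0,0,0]},{"grip":1,"delta_pos":[0,1,0],"rotation":[0,0,0]},{"grip":1,"delta_pos":[0,1,0],"rotation":[0,0,0]}]' >/dev/null
python3 -m creep '[{"grip":1,"delta_pos":[0,0.5,0],"rotation":[0,0,0]},{"grip":1,"delta_pos":[0,1,0],"rotation":[0,0,0]},{"grip":1,"delta_pos":[0,1,0],"rotation":[0,0,0]}]' >/dev/null
python3 -m creep '[{"grip":1,"delta_pos":[-0.3,0.5,0],"rotation":[0,0,0]},{"grip":1,"delta_pos":[-0.3,1,0],"rotation":[0,0,0]},{"grip":1,"delta_pos":[-0.3,1,0],"rotation":[0,0,0]},{"grip":1,"delta_pos":[-0.3,1,0],"rotation":[0,0,0]}]'
python3 - <<'E'
from plant import ctrl
from h import *
W=ctrl.snapshot("wrist");T=ctrl.snapshot("top");np.savez("w1.npz",**W)
cv2.imwrite("pics/w1.png",cv2.resize(np.hstack([W["color"],T["color"]])[:,:,::-1],(800,300)))
print(-W["R"].T@W["t"],W["R"].round(2).tolist())
for lo,hi in(((0,180,80),(6,255,255)),((173,180,80),(180,255,255))):
    for c in blobs(W,lo,hi,100): 
        (x,y),r=cv2.minEnclosingCircle(c);print(x,y,r,cv2.contourArea(c),onz(W,(x,y),.091))
E
```

```text
clock: 3.2
tool_pos: [0.4598, 0.1901, 0.2479]
orientation: [-179.9, -0.1, -179.9]
force: [-0.1, -1.2, -0.8]
opening: 0.0001
gripper_force: 0.0
[0.38409461 0.19077179 0.38271133] [[-0.0, 1.0, -0.0], [0.96, 0.0, 0.28], [0.28, -0.0, -0.96]]
388.93182373046875 178.5 22.209430694580078 1255.0 [0.45250699 0.33628709 0.091     ]
37.28499984741211 137.7689971923828 32.58209991455078 996.5 [ 0.40940734 -0.03893348  0.091     ]
```

View pics/w1.png

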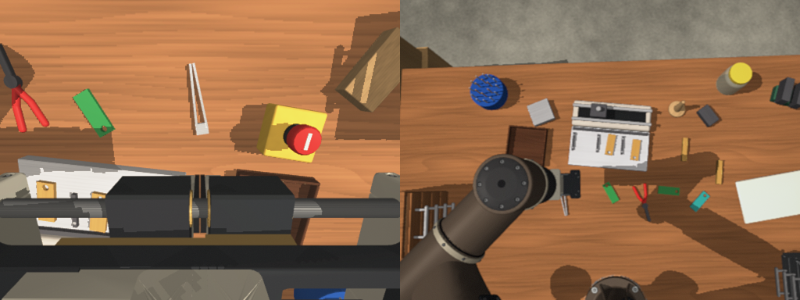

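The wrist view (left) shows the mushroom at about (389,178) in native pixels, in agreement at roughly (0.455, 0.337). The top view with the arm moved shows no third bar. Pressing.

```bash
python3 -m creep '[{"grip":1,"delta_pos":[0,0.4,0],"rotation":[0,0,0]},{"grip":1,"delta_pos":[0.02,0.75,0],"rotation":[0,0,0]},{"grip":1,"delta_pos":[0.02,0.75,0],"rotation":[0,0,0]}]' >/dev/null
python3 -m creep '[{"grip":1,"delta_pos":[0,0.4,0.3],"rotation":[0,0,0]},{"grip":1,"delta_pos":[0.01,0.71,0.6],"rotation":[0,0,0]},{"grip":1,"delta_pos":[0.01,0.71,0.9],"rotation":[0,0,0]},{"grip":1,"delta_pos":[0.01,0.71,0.9],"rotation":[0,0,0]}]'
python3 -m creep '[{"grip":1,"delta_pos":[0,0,0.3],"rotation":[0,0,0]},{"grip":1,"delta_pos":[0,0,0.42],"rotation":[0,0,0]},{"grip":1,"delta_pos":[0,0,0.48],"rotation":[0,0,0]},{"grip":1,"delta_pos":[0,0,0.52],"rotation":[0,0,0]},{"grip":1,"delta_pos":[0,0,0.52],"rotation":[0,0,0]}]'
```

```text
clock: 4.0
tool_pos: [0.4545, 0.3332, 0.1547]
orientation: [-179.7, -0.3, 179.9]
force: [-0.3, -0.1, -0.9]
opening: 0.0002
gripper_force: 0.0
clock: 4.5
tool_pos: [0.4564, 0.3362, 0.1074]
orientation: [180.0, 0.0, 180.0]
force: [0.0, 0.0, 0.6]
opening: 0.0001
gripper_force: 0.0
```

```bash
python3 -m creep '[{"grip":1,"delta_pos":[0,0,0.02],"rotation":[0,0,0]},{"grip":1,"delta_pos":[0,0,0.04],"rotation":[0,0,0]},{"grip":1,"delta_pos":[0,0,0.04],"rotation":[0,0,0]}]'
python3 -m creep '[{"grip":1,"delta_pos":[0,0,0.02],"rotation":[0,0,0]},{"grip":1,"delta_pos":[0,0,0.02],"rotation":[0,0,0]}]'
```

```text
clock: 4.8
tool_pos: [0.457, 0.337, 0.1065]
orientation: [179.9, 0.2, -179.9]
force: [-6.9, -6.2, 26.2]
opening: 0.0004
gripper_force: 13.3
clock: 5.0
tool_pos: [0.4573, 0.3371, 0.1063]
orientation: [179.9, 0.2, -179.9]
force: [-11.2, -10.3, 42.1]
opening: 0.0005
gripper_force: 20.7
```

```bash
python3 -m creep '[{"grip":0.6,"delta_pos":[0,0,-0.3],"rotation":[0,0,0]},{"grip":0.6,"delta_pos":[0,0,-0.7],"rotation":[0,0,0]},{"grip":0.6,"delta_pos":[0,0,-1],"rotation":[0,0,0]},{"grip":0.6,"delta_pos":[0,0,-1],"rotation":[0,0,0]}]' >/dev/null
python3 -m creep '[{"grip":0.6,"delta_pos":[0,-0.4,-0.3],"rotation":[0,0,0]},{"grip":0.6,"delta_pos":[0,-0.8,-0.48],"rotation":[0,0,0]},{"grip":0.6,"delta_pos":[0,-0.8,-0.48],"rotation":[0,0,0]},{"grip":0.6,"delta_pos":[0,-0.8,-0.48],"rotation":[0,0,0]}]'
python3 -m creep '[{"grip":0.6,"delta_pos":[0,-0.4,0],"rotation":[0,0,0]},{"grip":0.6,"delta_pos":[0,-0.66,0],"rotation":[0,0,0]},{"grip":0.6,"delta_pos":[0,-0.66,0],"rotation":[0,0,0]},{"grip":0.6,"delta_pos":[0,-0.66,0],"rotation":[0,0,0]}]'
python3 - <<'E'
from plant import ctrl
from h import *
W=ctrl.snapshot("wrist");np.savez("w2.npz",**W);W0=dict(np.load("w1.npz"))
for s in(W0,W):
    for c in blobs(s,(0,180,80),(6,255,255),100): 
        (x,y),r=cv2.minEnclosingCircle(c);print(x,y,r,cv2.contourArea(c),-s["R"].T@s["t"])
    cx=[onz(s,(388.9,178.5),z).round(4) for z in(.091,.084)];print(cx,proj(s,(.4525,.3363,.091)),proj(s,(.4525,.3363,.084)))
E
```

```text
clock: 5.8
tool_pos: [0.4562, 0.2562, 0.2495]
orientation: [179.9, 0.1, 179.9]
force: [0.4, 0.2, -0.3]
opening: 0.0347
gripper_force: 0.0
clock: 6.2
tool_pos: [0.4561, 0.1908, 0.2481]
orientation: [-180.0, -0.0, 180.0]
force: [-0.5, -0.4, 0.8]
opening: 0.0355
gripper_force: 0.0
388.93182373046875 178.5 22.209430694580078 1255.0 [0.38409461 0.19077179 0.38271133]
37.28499984741211 137.7689971923828 32.58209991455078 996.5 [0.38409461 0.19077179 0.38271133]
[array([0.4525, 0.3363, 0.091 ]), array([0.4541, 0.3397, 0.084 ])] [388.94452711 178.49378771] [386.02050635 177.0556612 ]
384.1875 179.0625 21.390262603759766 1179.5 [0.38027426 0.19132381 0.38287667]
37.75675582885742 140.27627563476562 32.55244064331055 991.0 [0.38027426 0.19132381 0.38287667]
[array([0.4492, 0.3373, 0.091 ]), array([0.4508, 0.3408, 0.084 ])] [387.59150712 181.43994216] [384.70285082 179.93870898]
```

The button is latched: the head appears 4.7 px lower and smaller from the same place. Now above the bed for a close measurement.

```bash
python3 -m creep '[{"grip":0.55,"delta_pos":[-0.35,-0.35,0],"rotation":[0,0,0]},{"grip":0.55,"delta_pos":[-0.7,-0.7,0],"rotation":[0,0,0]},{"grip":0.55,"delta_pos":[-1,-1,0],"rotation":[0,0,0]},{"grip":0.55,"delta_pos":[-1,-1,0],"rotation":[0,0,0]}]' >/dev/null
python3 -m creep '[{"grip":0.55,"delta_pos":[-0.35,-0.35,0],"rotation":[0,0,0]},{"grip":0.55,"delta_pos":[-0.7,-0.7,0],"rotation":[0,0,0]},{"grip":0.55,"delta_pos":[-1,-1,0],"rotation":[0,0,0]},{"grip":0.55,"delta_pos":[-1,-1,0],"rotation":[0,0,0]},{"grip":0.55,"delta_pos":[-1,-1,0],"rotation":[0,0,0]}]'
python3 - <<'E'
from plant import ctrl
from h import *
W=ctrl.snapshot("wrist");np.savez("w3.npz",**W)
cv2.imwrite("pics/w3.png",cv2.resize(W["color"][:,:,::-1],(800,600)))
for c in blobs(W,(14,120,80),(25,255,255),200): print("brass",rectz(W,c,.033),c.reshape(-1,2).mean(0))
for c in blobs(W,(0,0,0),(180,110,90),100,(0,0,512,330)): print("dark",rectz(W,c,.033),c.reshape(-1,2).mean(0))
E
```

```text
clock: 7.15
tool_pos: [0.6565, -0.0092, 0.2469]
orientation: [-180.0, -0.1, 180.0]
force: [-0.4, 0.3, -0.6]
opening: 0.0394
gripper_force: 0.0
brass (array([860. ,  52.8]), array([ 23.1, 468.2]), 89.8) [295.968  307.4736]
brass (array([793.6,  96.6]), array([17.7, 77.5]), 5.6) [329.36697248 266.57798165]
brass (array([6.085e+02, 6.000e-01]), array([29.1, 78.8]), -11.7) [263.1686747  135.07228916]
brass (array([586.1, -93.3]), array([30.2, 78.7]), -9.4) [186.95402299 116.54022989]
brass (array([ 584.7, -266.4]), array([29. , 86.4]), -6.4) [ 45.64480874 114.83060109]
brass (array([483.1, 272.2]), array([12.1, 36.8]), 14.6) [507.7654321   22.91358025]
dark (array([785.4,  -9.2]), array([233.6, 792.7]), -90.0) [265.85793753 277.14077878]
dark (array([625.1, 136.1]), array([ 3.7, 66.4]), -6.4) [369.82407407 149.        ]
```

View pics/w3.png

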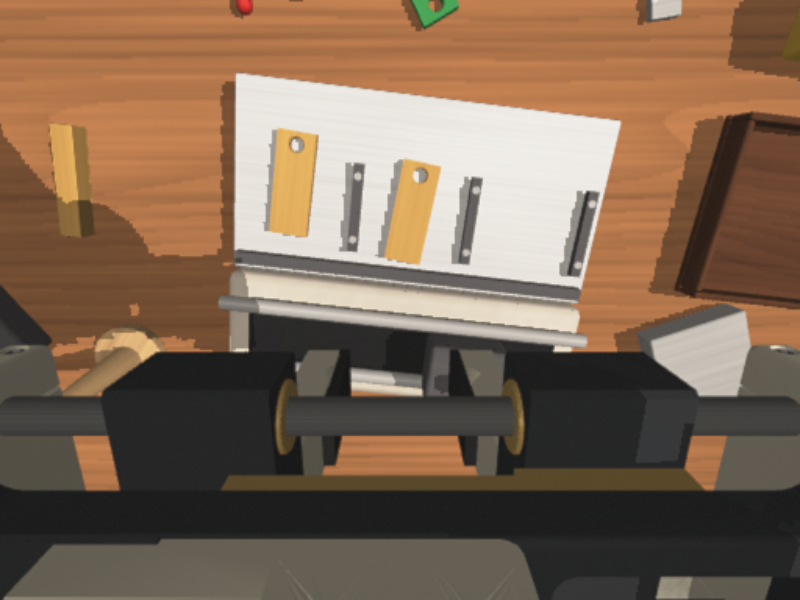

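The wrist view shows tags at (412,211) and (293,182), ribs at (355,207), (467,221) and (583,233), the fence's near edge from (237,253) to (580,291), and one bar at (71,180). Now to get the bed frame.

```bash
cat > bed.py <<'E'
from h import *
def bed(W,roi):
    g=cv2.cvtColor(np.ascontiguousarray(W["color"]),cv2.COLOR_RGB2HSV)
    m=((g[:,:,2]<115)&(g[:,:,1]<70)).astype(np.uint8);k=np.zeros_like(m);x0,y0,x1,y1=roi;k[y0:y1,x0:x1]=1
    m=cv2.morphologyEx(m*k,cv2.MORPH_OPEN,np.ones((2,2),np.uint8))
    out=[]
    for c in cv2.findContours(m,cv2.RETR_EXTERNAL,cv2.CHAIN_APPROX_NONE)[0]:
        if cv2.contourArea(c)>60: out.append((c.reshape(-1,2).mean(0).round(),*rectz(W,c,.033)))
    return out
E
python3 - <<'E'
from bed import *
W=dict(np.load("w3.npz"))
for r in bed(W,(140,80,400,190)): print(r)
P=[onz(W,np.array(p)*.64,z).round(4) for p,z in(((237,74),.025),((620,121),.025),((237,251),.035),((580,290),.035),((235,263),.035))];print(P)
print("yaw near",np.degrees(np.arctan2(*(P[1]-P[0])[[1,0]]))-90,"fence",np.degrees(np.arctan2(*(P[3]-P[2])[[1,0]]))-90)
E
```

```text
(array([261., 176.]), array([6.602e+02, 4.000e-01]), array([ 10.6, 289.6]), 83.5)
(array([373., 150.]), array([626.9, 140.6]), array([10.1, 67.7]), -6.4)
(array([300., 146.]), array([620.7,  48.1]), array([ 8.1, 59. ]), -6.4)
(array([228., 134.]), array([606. , -43.3]), array([ 7.1, 42.7]), -6.6)
[array([ 0.5062, -0.131 ,  0.025 ]), array([0.5391, 0.1621, 0.025 ]), array([ 0.6389, -0.1414,  0.035 ]), array([0.6717, 0.1427, 0.035 ]), array([ 0.6488, -0.1441,  0.035 ])]
yaw near -6.4045497158996625 fence -6.585772028553279
```

Bed origin is about (0.597, 0.007) with yaw −6.5°. The ribs fit bed y of 137, 43 and −51. I align the tool with the bed, so tool dx = −bed x and dy = +bed y, and look again from lower down.

```bash
python3 -m creep '[{"grip":0.57,"delta_pos":[0,-0.35,0.3],"rotation":[0,0,0.072]},{"grip":0.57,"delta_pos":[-0.05,-0.35,0.75],"rotation":[0,0,0.072]},{"grip":0.57,"delta_pos":[-0.05,-0.35,0.75],"rotation":[0,0,0.072]},{"grip":0.57,"delta_pos":[-0.05,-0.35,0.75],"rotation":[0,0,0.072]}]'
cat >> bed.py <<'E'
YAW=np.radians(-6.5);O=np.array([.5972,.0071])
def tobed(p,O=O):
    d=(np.asarray(p)[:2]-O)*1000;c,s=np.cos(YAW),np.sin(YAW);return np.round([c*d[0]+s*d[1],-s*d[0]+c*d[1]],1)
E
python3 - <<'E'
from plant import ctrl
from bed import *
W=ctrl.snapshot("wrist");np.savez("w4.npz",**W);o=ctrl.get_obs()
print("tcp bed",tobed(o["tool_pos"]),o["tool_pos"],o["orientation"])
cv2.imwrite("pics/w4.png",cv2.resize(W["color"][:,:,::-1],(800,600)))
for c in blobs(W,(14,120,80),(25,255,255),400,(0,0,512,220)):
    r=rectz(W,c,.033);print("brass",r,tobed(r[0]/1000),c.reshape(-1,2).mean(0))
for r in bed(W,(40,20,470,215)): print(r,tobed(r[1]/1000))
E
```

```text
clock: 7.6
tool_pos: [0.6607, -0.0434, 0.1741]
orientation: [-179.9, -0.1, 173.7]
force: [-0.5, 0.7, 1.2]
opening: 0.0376
gripper_force: 0.0
tcp bed [ 69.8 -42.8] [ 0.66165402 -0.04335215  0.17558035] [-1.79986057e+02  1.00118798e-01  1.73662963e+02]
brass (array([ 585.4, -264.2]), array([29.7, 85.2]), -6.5) [  19.  -270.9] [ 27.67753623 140.33695652]
brass (array([6.084e+02, 3.000e-01]), array([29.6, 78.8]), -11.6) [11.9 -5.5] [293.68202765 130.89861751]
brass (array([586. , -93.6]), array([29.9, 79. ]), -8.9) [   0.3 -101.3] [195.88340807 118.38565022]
(array([176., 193.]), array([ 656. , -126.2]), array([ 5.5, 32.6]), 83.7) [  73.5 -125.8]
(array([297., 183.]), array([6.6e+02, 6.0e-01]), array([ 11.4, 290. ]), 83.4) [63.1  0.7]
(array([249., 134.]), array([605.4, -44. ]), array([ 7. , 43.7]), -6.5) [ 13.9 -49.8]
(array([435., 134.]), array([626.8, 139.2]), array([12.3, 68. ]), -6.3) [ 14.5 134.6]
(array([342., 134.]), array([616.1,  47.6]), array([ 9.5, 67. ]), -6.5) [14.2 42.4]
```

View pics/w4.png

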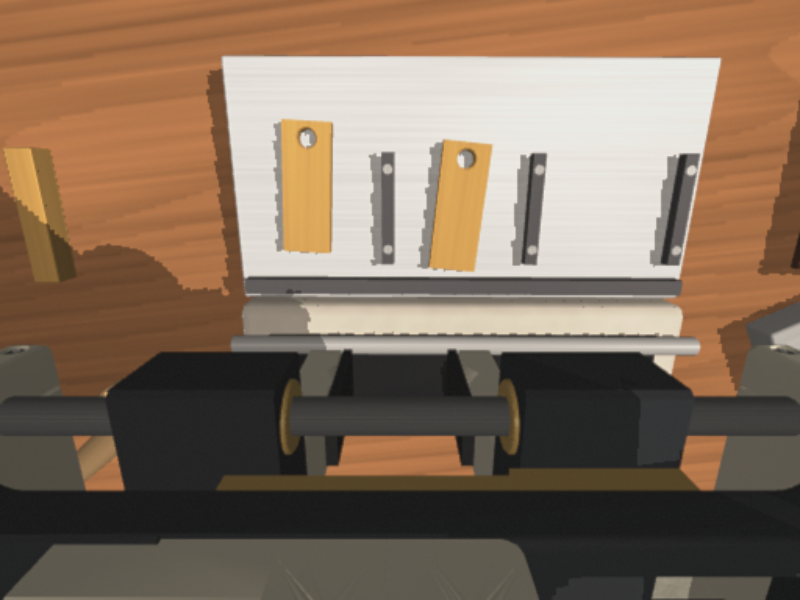

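The two heights agree: tag1 is at bed (12,−5) and tag2 at (0,−101), with tops at 33 mm. Grasping tag2.

```bash
python3 -m creep '[{"grip":0.57,"delta_pos":[0.35,-0.3,0],"rotation":[0,0,0]},{"grip":0.57,"delta_pos":[0.69,-0.58,0.3],"rotation":[0,0,0]},{"grip":0.57,"delta_pos":[0.69,-0.58,0.8],"rotation":[0,0,0]},{"grip":0.57,"delta_pos":[0.69,-0.58,0.8],"rotation":[0,0,0]}]'
python3 -m creep '[{"grip":0.57,"delta_pos":[0,0,0.2],"rotation":[0,0,0]},{"grip":0.57,"delta_pos":[0,0,0.35],"rotation":[0,0,0]},{"grip":0.57,"delta_pos":[0,0,0.45],"rotation":[0,0,0]},{"grip":0.57,"delta_pos":[0,0,0.45],"rotation":[0,0,0]}]'
python3 - <<'E'
from plant import ctrl
from bed import *
o=ctrl.get_obs();print(tobed(o["tool_pos"]),o["tool_pos"],o["orientation"])
E
```

```text
clock: 8.05
tool_pos: [0.583, -0.0943, 0.0917]
orientation: [-180.0, -0.3, 173.5]
force: [-0.3, 0.3, -0.2]
opening: 0.0377
gripper_force: 0.0
clock: 8.45
tool_pos: [0.587, -0.0937, 0.0494]
orientation: [-180.0, 0.0, 173.6]
force: [-0.9, -0.4, -0.2]
opening: 0.0377
gripper_force: 0.0
[   1.3 -101.3] [ 0.58702234 -0.09368262  0.0493863 ] [-1.79994661e+02  3.33989763e-02  1.73600409e+02]
```

```bash
python3 -m creep '[{"grip":1,"delta_pos":[0,0,0],"rotation":[0,0,0]},{"grip":1,"delta_pos":[0,0,0],"rotation":[0,0,0]},{"grip":1,"delta_pos":[0,0,0],"rotation":[0,0,0]},{"grip":1,"delta_pos":[0,0,0],"rotation":[0,0,0]}]'
python3 -m creep '[{"grip":1,"delta_pos":[0,0,-0.2],"rotation":[0,0,0]},{"grip":1,"delta_pos":[0,0,-0.6],"rotation":[0,0,0]},{"grip":1,"delta_pos":[0,0,-0.9],"rotation":[0,0,0]},{"grip":1,"delta_pos":[0,0,-0.9],"rotation":[0,0,0]}]'
python3 - <<'E'
from plant import ctrl
from bed import *
T=dict(np.load("top0.npz"))
P=np.array([onz(T,np.array(p)*.64,.028)[:2] for p in((218,252),(296,257),(289,332),(210,326))]);c=P.mean(0)
print(P.round(3).tolist(),c,"bed",tobed(c),np.linalg.norm(np.diff(P,axis=0),axis=1))
o=ctrl.get_obs();print(tobed(o["tool_pos"]),o["tool_pos"])
E
```

```text
clock: 8.85
tool_pos: [0.5871, -0.0941, 0.0501]
orientation: [180.0, 0.2, 173.6]
force: [0.8, 2.7, 6.3]
opening: 0.0297
gripper_force: 29.6
clock: 9.25
tool_pos: [0.5885, -0.0944, 0.1435]
orientation: [179.9, 0.4, 173.6]
force: [1.0, -0.2, -1.1]
opening: 0.0292
gripper_force: 29.6
[[0.694, 0.387], [0.679, 0.235], [0.534, 0.249], [0.55, 0.401]] [0.61406108 0.31801614] bed [-18.4 310.8] [0.15288882 0.14566749 0.15285477]
[   2.8 -101.9] [ 0.58846052 -0.09443151  0.14354778]
```

```bash
python3 -m creep '[{"grip":1,"delta_pos":[0,0.3,-0.3],"rotation":[0,0,0]},{"grip":1,"delta_pos":[0,0.7,-0.6],"rotation":[0,0,0]},{"grip":1,"delta_pos":[0,1,-0.6],"rotation":[0,0,0]},{"grip":1,"delta_pos":[0,1,-0.6],"rotation":[0,0,0]}]' >/dev/null
python3 -m creep '[{"grip":1,"delta_pos":[0,0.45,0],"rotation":[0,0,0]},{"grip":1,"delta_pos":[-0.2,0.9,0],"rotation":[0,0,0]},{"grip":1,"delta_pos":[-0.2,1,0],"rotation":[0,0,0]}]' >/dev/null
python3 -m creep '[{"grip":1,"delta_pos":[-0.1,0.45,0],"rotation":[0,0,0]},{"grip":1,"delta_pos":[-0.4,0.9,0],"rotation":[0,0,0]},{"grip":1,"delta_pos":[-0.4,1,0],"rotation":[0,0,0]}]' 
python3 -m creep '[{"grip":1,"delta_pos":[0,0.35,0],"rotation":[0,0,0]},{"grip":1,"delta_pos":[0,0.6,0],"rotation":[0,0,0]},{"grip":1,"delta_pos":[0,0.6,0],"rotation":[0,0,0]},{"grip":1,"delta_pos":[0,0.6,0],"rotation":[0,0,0]}]'
python3 - <<'E'
from plant import ctrl
from bed import *
W=ctrl.snapshot("wrist");np.savez("w5.npz",**W);o=ctrl.get_obs()
print("tcp bed",tobed(o["tool_pos"]),o["tool_pos"],o["orientation"])
cv2.imwrite("pics/w5.png",cv2.resize(W["color"][:,:,::-1],(800,600)))
E
```

```text
clock: 10.25
tool_pos: [0.6811, 0.1995, 0.1965]
orientation: [-180.0, -0.0, 173.6]
force: [-0.5, -1.1, -0.6]
opening: 0.0292
gripper_force: 29.6
clock: 10.65
tool_pos: [0.6856, 0.2568, 0.1977]
orientation: [-179.9, -0.1, 173.6]
force: [-0.5, -0.1, -2.5]
opening: 0.0292
gripper_force: 29.6
tcp bed [ 59.7 257.5] [0.68569087 0.25614033 0.19799607] [-1.79956149e+02 -5.53216532e-02  1.73538246e+02]
```

View pics/w5.png

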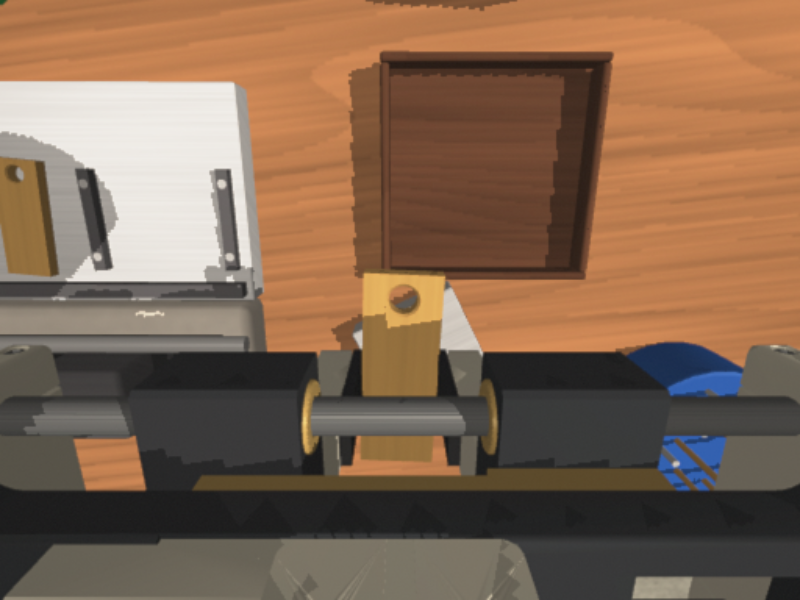

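The tray's rim corners are at (381,53), (612,53), (585,277) and (384,271), and the tag is held straight at (402,360).

Run:
```python
from bed import *
W=dict(np.load("w5.npz"))
P=np.array([onz(W,np.array(p)*.64,.028)[:2] for p in((381,53),(612,53),(585,277),(383,271))])
print([tobed(p).tolist() for p in P],tobed(P.mean(0)))
```

```text
[[-91.5, 246.5], [-91.8, 393.1], [53.8, 394.0], [49.7, 246.6]] [-20.  320.1]
```

```bash
python3 -m creep '[{"grip":1,"delta_pos":[0.3,0.35,0],"rotation":[0,0,0]},{"grip":1,"delta_pos":[0.6,0.65,0],"rotation":[0,0,0]},{"grip":1,"delta_pos":[0.8,0.88,0.3],"rotation":[0,0,0]},{"grip":1,"delta_pos":[0.8,0.88,0.8],"rotation":[0,0,0]},{"grip":1,"delta_pos":[0.8,0.88,0.8],"rotation":[0,0,0]}]' 
python3 -m creep '[{"grip":1,"delta_pos":[0,0,0.4],"rotation":[0,0,0]},{"grip":1,"delta_pos":[0,0,0.7],"rotation":[0,0,0]},{"grip":1,"delta_pos":[0,0,0.83],"rotation":[0,0,0]},{"grip":1,"delta_pos":[0,0,0.83],"rotation":[0,0,0]}]'
python3 - <<'E'
from plant import ctrl
from bed import *
o=ctrl.get_obs();print("tcp bed",tobed(o["tool_pos"]),o["tool_pos"][2],o["force"])
E
```

```text
clock: 11.2
tool_pos: [0.6123, 0.3503, 0.112]
orientation: [-179.6, -0.5, 173.5]
force: [-0.5, -1.6, -2.4]
opening: 0.0291
gripper_force: 29.6
clock: 11.6
tool_pos: [0.6167, 0.3516, 0.035]
orientation: [-179.9, -0.1, 173.5]
force: [-0.7, 0.2, -0.4]
opening: 0.0293
gripper_force: 29.6
tcp bed [-19.7 344.4] 0.03501370305822446 [-0.70721598  0.16606724 -0.37802344]
```

```bash
python3 -m creep '[{"grip":1,"delta_pos":[0,0,0.02],"rotation":[0,0,0]},{"grip":0.58,"delta_pos":[0,0,0.02],"rotation":[0,0,0]},{"grip":0.58,"delta_pos":[0,0,0.02],"rotation":[0,0,0]},{"grip":0.58,"delta_pos":[0,0,0.02],"rotation":[0,0,0]}]' 
python3 -m creep '[{"grip":0.58,"delta_pos":[0,0,-0.2],"rotation":[0,0,0]},{"grip":0.58,"delta_pos":[0,0,-0.6],"rotation":[0,0,0]},{"grip":0.58,"delta_pos":[0,0,-1],"rotation":[0,0,0]},{"grip":0.58,"delta_pos":[0,0,-1],"rotation":[0,0,0]}]'
python3 -m creep '[{"grip":0.57,"delta_pos":[0,-0.3,-0.2],"rotation":[0,0,0]},{"grip":0.57,"delta_pos":[-0.2,-0.7,-0.2],"rotation":[0,0,0]},{"grip":0.57,"delta_pos":[-0.3,-1,-0.2],"rotation":[0,0,0]},{"grip":0.57,"delta_pos":[-0.3,-1,-0.2],"rotation":[0,0,0]}]' >/dev/null
python3 -m creep '[{"grip":0.57,"delta_pos":[0,-0.45,0],"rotation":[0,0,0]},{"grip":0.57,"delta_pos":[0,-0.9,0],"rotation":[0,0,0]},{"grip":0.57,"delta_pos":[0,-1,0],"rotation":[0,0,0]}]' >/dev/null
python3 -m creep '[{"grip":0.57,"delta_pos":[0,-0.45,0],"rotation":[0,0,0]},{"grip":0.57,"delta_pos":[0,-0.9,0],"rotation":[0,0,0]},{"grip":0.57,"delta_pos":[0,-1,0],"rotation":[0,0,0]},{"grip":0.57,"delta_pos":[0,-1,0],"rotation":[0,0,0]}]'
python3 - <<'E'
from plant import ctrl
from bed import *
o=ctrl.get_obs();print("tcp bed",tobed(o["tool_pos"]),o["tool_pos"][2],o["orientation"])
E
```

```text
clock: 12.0
tool_pos: [0.6171, 0.3535, 0.0351]
orientation: [179.9, 0.1, 173.5]
force: [0.7, -1.0, 0.5]
opening: 0.037
gripper_force: 0.0
clock: 12.4
tool_pos: [0.6196, 0.3552, 0.1415]
orientation: [179.6, 0.5, 173.6]
force: [1.2, -0.4, 1.3]
opening: 0.0368
gripper_force: 0.0
clock: 13.5
tool_pos: [0.6126, 0.0504, 0.1542]
orientation: [180.0, 0.1, 173.4]
force: [0.1, -0.2, -0.1]
opening: 0.0373
gripper_force: 0.0
tcp bed [10.4 44.8] 0.1541905323634137 [1.79974125e+02 5.46861527e-02 1.73411220e+02]
```

```bash
python3 -m creep '[{"grip":0.57,"delta_pos":[0,-0.49,0],"rotation":[0,0,0]},{"grip":0.57,"delta_pos":[-0.01,-0.49,0.4],"rotation":[0,0,0]},{"grip":0.57,"delta_pos":[-0.01,-0.49,0.8],"rotation":[0,0,0]},{"grip":0.57,"delta_pos":[-0.01,-0.49,0.8],"rotation":[0,0,0]},{"grip":0.57,"delta_pos":[-0.01,-0.49,0.8],"rotation":[0,0,0]}]' 
python3 -m creep '[{"grip":0.57,"delta_pos":[0,0,0.15],"rotation":[0,0,0]},{"grip":0.57,"delta_pos":[0,0,0.25],"rotation":[0,0,0]},{"grip":0.57,"delta_pos":[0,0,0.25],"rotation":[0,0,0]}]'
python3 - <<'E'
from plant import ctrl
from bed import *
o=ctrl.get_obs();print("tcp bed",tobed(o["tool_pos"]),o["tool_pos"][2],o["orientation"])
E
```

```text
clock: 14.0
tool_pos: [0.6085, 0.0037, 0.0738]
orientation: [-179.9, -0.0, 173.6]
force: [0.4, 0.2, 0.5]
opening: 0.0378
gripper_force: 0.0
clock: 14.3
tool_pos: [0.6083, 0.0034, 0.049]
orientation: [180.0, 0.0, 173.6]
force: [-0.6, -0.4, 0.2]
opening: 0.0374
gripper_force: 0.0
tcp bed [11.4 -2.5] 0.048974537700421504 [1.79993880e+02 1.36469861e-02 1.73568198e+02]
```

Down between the ribs without contact. Close, lift and carry to the tray.

```bash
python3 -m creep '[{"grip":1,"delta_pos":[0,0,0],"rotation":[0,0,0]},{"grip":1,"delta_pos":[0,0,0],"rotation":[0,0,0]},{"grip":1,"delta_pos":[0,0,0],"rotation":[0,0,0]},{"grip":1,"delta_pos":[0,0,0],"rotation":[0,0,0]}]'
python3 -m creep '[{"grip":1,"delta_pos":[0,0,-0.2],"rotation":[0,0,0]},{"grip":1,"delta_pos":[0,0,-0.6],"rotation":[0,0,0]},{"grip":1,"delta_pos":[0,0,-1],"rotation":[0,0,0]},{"grip":1,"delta_pos":[0,0,-1],"rotation":[0,0,0]}]'
python3 -m creep '[{"grip":1,"delta_pos":[0,0.3,-0.2],"rotation":[0,0,0]},{"grip":1,"delta_pos":[0,0.7,-0.3],"rotation":[0,0,0]},{"grip":1,"delta_pos":[0,1,-0.3],"rotation":[0,0,0]},{"grip":1,"delta_pos":[0,1,-0.3],"rotation":[0,0,0]}]' >/dev/null
python3 -m creep '[{"grip":1,"delta_pos":[0,0.45,0],"rotation":[0,0,0]},{"grip":1,"delta_pos":[0.1,0.9,0],"rotation":[0,0,0]},{"grip":1,"delta_pos":[0.2,1,0],"rotation":[0,0,0]}]' >/dev/null
python3 -m creep '[{"grip":1,"delta_pos":[0,0.4,0],"rotation":[0,0,0]},{"grip":1,"delta_pos":[0.1,0.75,0],"rotation":[0,0,0]},{"grip":1,"delta_pos":[0.1,0.95,0],"rotation":[0,0,0]},{"grip":1,"delta_pos":[0.1,0.95,0],"rotation":[0,0,0]},{"grip":1,"delta_pos":[0.1,0.95,0],"rotation":[0,0,0]}]'
python3 - <<'E'
from plant import ctrl
from bed import *
o=ctrl.get_obs();print("tcp bed",tobed(o["tool_pos"]),o["tool_pos"][2],o["orientation"])
E
```

```text
clock: 14.7
tool_pos: [0.6086, 0.003, 0.0495]
orientation: [180.0, 0.1, 173.5]
force: [-1.6, 2.6, 6.3]
opening: 0.0296
gripper_force: 29.4
clock: 15.1
tool_pos: [0.6112, 0.0031, 0.1545]
orientation: [179.9, 0.5, 173.6]
force: [0.8, 0.4, -1.3]
opening: 0.0294
gripper_force: 29.4
clock: 16.3
tool_pos: [0.6112, 0.2987, 0.1778]
orientation: [-179.9, -0.1, 173.5]
force: [0.5, -0.6, -0.7]
opening: 0.0292
gripper_force: 29.4
tcp bed [-19.1 291.3] 0.1777881148585701 [-1.79939932e+02 -6.14290275e-02  1.73544124e+02]
```

```bash
python3 -m creep '[{"grip":1,"delta_pos":[0,0.04,0.4],"rotation":[0,0,0]},{"grip":1,"delta_pos":[0,0.04,0.8],"rotation":[0,0,0]},{"grip":1,"delta_pos":[0,0.04,0.8],"rotation":[0,0,0]},{"grip":1,"delta_pos":[0,0.04,0.8],"rotation":[0,0,0]}]' 
python3 -m creep '[{"grip":1,"delta_pos":[0,0,0.3],"rotation":[0,0,0]},{"grip":1,"delta_pos":[0,0,0.57],"rotation":[0,0,0]},{"grip":1,"delta_pos":[0,0,0.57],"rotation":[0,0,0]},{"grip":0.58,"delta_pos":[0,0,0.57],"rotation":[0,0,0]},{"grip":0.58,"delta_pos":[0,0,0.57],"rotation":[0,0,0]}]' 
python3 -m creep '[{"grip":0.58,"delta_pos":[0,0,0],"rotation":[0,0,0]},{"grip":0.58,"delta_pos":[0,0,-0.2],"rotation":[0,0,0]},{"grip":0.58,"delta_pos":[0,0,-0.6],"rotation":[0,0,0]},{"grip":0.58,"delta_pos":[0,0,-1],"rotation":[0,0,0]},{"grip":0.58,"delta_pos":[0,0,-1],"rotation":[0,0,0]}]'
python3 -m creep '[{"grip":0.5,"delta_pos":[0,-0.3,-0.3],"rotation":[0,0,0]},{"grip":0.5,"delta_pos":[-0.3,-0.7,-0.6],"rotation":[0,0,0]},{"grip":0.5,"delta_pos":[-0.8,-0.7,-0.6],"rotation":[0,0,0]},{"grip":0.5,"delta_pos":[-0.8,-0.7,-0.6],"rotation":[0,0,0]}]'
python3 - <<'E'
from plant import ctrl
from bed import *
W=ctrl.snapshot("wrist");T=ctrl.snapshot("top");np.savez("w6.npz",**W);np.savez("t6.npz",**T)
cv2.imwrite("pics/w6.png",cv2.resize(np.hstack([W["color"],T["color"]])[:,:,::-1],(800,300)))
o=ctrl.get_obs();print("tcp bed",tobed(o["tool_pos"]),o["tool_pos"][2],o["orientation"])
E
```

```text
clock: 16.7
tool_pos: [0.6122, 0.3018, 0.0988]
orientation: [-179.9, -0.0, 173.5]
force: [-0.9, 0.8, -0.6]
opening: 0.0297
gripper_force: 29.4
clock: 17.2
tool_pos: [0.6137, 0.3041, 0.0448]
orientation: [179.8, 0.2, 173.6]
force: [0.1, -1.7, 0.1]
opening: 0.0359
gripper_force: 0.0
clock: 17.7
tool_pos: [0.6153, 0.3053, 0.15]
orientation: [179.6, 0.5, 173.6]
force: [0.9, 0.2, -0.6]
opening: 0.0367
gripper_force: 0.0
clock: 18.1
tool_pos: [0.6878, 0.2228, 0.2043]
orientation: [179.9, 0.3, 173.4]
force: [-0.5, 0.6, -1.3]
opening: 0.0438
gripper_force: 0.0
tcp bed [ 62.3 225.2] 0.20208312041348145 [1.79957664e+02 5.24545675e-02 1.73411786e+02]
```

View pics/w6.png

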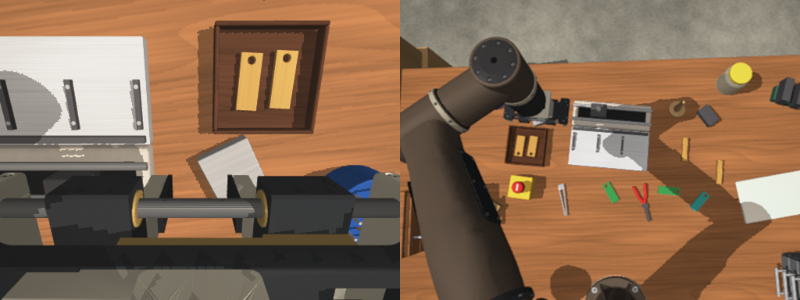

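Both tags lie flat in the tray, at (250,80) and (283,80) in the left picture, and the bed is clear. Going to the bars.

```bash
python3 -m creep '[{"grip":0.5,"delta_pos":[0,-0.45,0],"rotation":[0,0,0]},{"grip":0.5,"delta_pos":[0,-0.9,0],"rotation":[0,0,0]},{"grip":0.5,"delta_pos":[0,-1,0],"rotation":[0,0,0]}]' >/dev/null
python3 -m creep '[{"grip":0.5,"delta_pos":[0,-0.45,0],"rotation":[0,0,0]},{"grip":0.5,"delta_pos":[0,-0.9,0],"rotation":[0,0,0]},{"grip":0.5,"delta_pos":[0,-1,0],"rotation":[0,0,0]}]' >/dev/null
python3 -m creep '[{"grip":0.5,"delta_pos":[0,-0.45,0],"rotation":[0,0,0]},{"grip":0.5,"delta_pos":[0,-0.9,0],"rotation":[0,0,0]},{"grip":0.5,"delta_pos":[0,-1,0],"rotation":[0,0,0]}]' >/dev/null
python3 -m creep '[{"grip":0.5,"delta_pos":[0,-0.45,0],"rotation":[0,0,0]},{"grip":0.5,"delta_pos":[0,-0.9,0],"rotation":[0,0,0]},{"grip":0.5,"delta_pos":[0,-1,0],"rotation":[0,0,0]}]' >/dev/null
python3 -m creep '[{"grip":0.5,"delta_pos":[0,-0.45,0],"rotation":[0,0,0]},{"grip":0.5,"delta_pos":[0,-0.9,0],"rotation":[0,0,0]},{"grip":0.5,"delta_pos":[0,-1,0],"rotation":[0,0,0]}]' >/dev/null
python3 -m creep '[{"grip":0.5,"delta_pos":[0,-0.45,0],"rotation":[0,0,0]},{"grip":0.5,"delta_pos":[0,-0.65,0],"rotation":[0,0,0]},{"grip":0.5,"delta_pos":[0,-0.65,0],"rotation":[0,0,0]},{"grip":0.5,"delta_pos":[0,-0.65,0],"rotation":[0,0,0]}]'
cat > bars.py <<'E'
from plant import ctrl
from bed import *
import sys
W=ctrl.snapshot("wrist");np.savez(sys.argv[1]+".npz",**W);o=ctrl.get_obs()
cv2.imwrite("pics/"+sys.argv[1]+".png",cv2.resize(W["color"][:,:,::-1],(800,600)))
print("tcp bed",tobed(o["tool_pos"]),o["tool_pos"],o["orientation"])
for c in blobs(W,(15,110,70),(25,255,255),300,(0,0,512,222)):
    r=rectz(W,c,.018);print("brass",r,tobed(r[0]/1000),c.reshape(-1,2).mean(0).round())
E
python3 bars.py w7
```

```text
clock: 20.1
tool_pos: [0.6199, -0.336, 0.2014]
orientation: [180.0, -0.0, 173.5]
force: [0.1, 0.1, -0.7]
opening: 0.044
gripper_force: 0.0
tcp bed [  61.6 -337.9] [ 0.62011459 -0.33557134  0.20155761] [1.79981536e+02 4.18303441e-03 1.73556873e+02]
brass (array([ 583.5, -285.6]), array([19.9, 88.8]), -6.5) [  19.5 -292.4] [295. 142.]
brass (array([ 494.2, -407.1]), array([22.2, 89.3]), -6.8) [ -55.4 -423.2] [176.  71.]
```

View pics/w7.png

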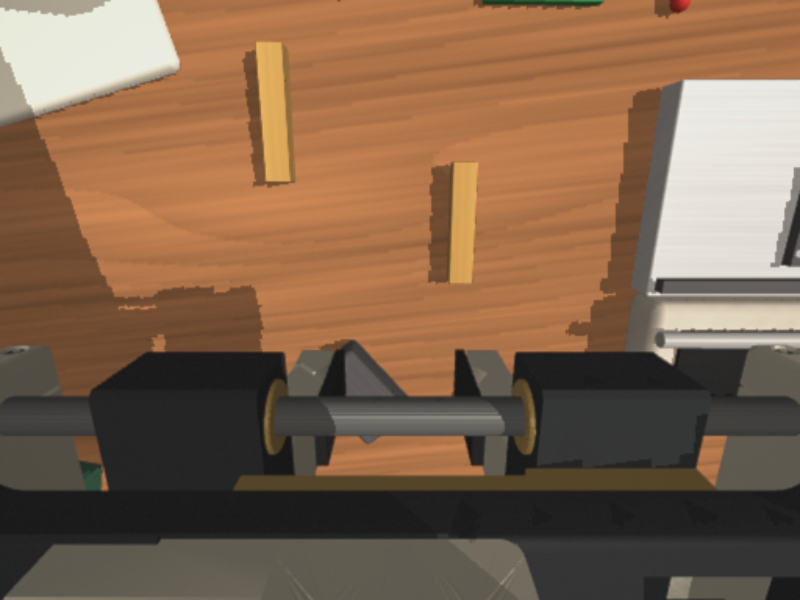

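Bars: (463,222) and (276,112), both about 89 × 20 mm and lying parallel to the bed. Checking the ring cone's clearance before going down.

```bash
python3 -m creep '[{"grip":0.5,"delta_pos":[0.3,0.3,0],"rotation":[0,0,0]},{"grip":0.5,"delta_pos":[0.42,0.455,0],"rotation":[0,0,0]},{"grip":0.5,"delta_pos":[0.42,0.455,0.4],"rotation":[0,0,0]},{"grip":0.5,"delta_pos":[0.42,0.455,0.4],"rotation":[0,0,0]}]'
python3 - <<'E'
from bed import *
T=dict(np.load("top0.npz"));S=dict(np.load("scene0.npz"))
for p,z in(((550,219),0),((565,208),.108),((616,232),.03)): X=onz(T,np.array(p)*.64,z);print(X,tobed(X))
X,e=tri(T,np.array((565,208))*.64,S,np.array((426,421))*.64);print("cone top",X,e,tobed(X))
E
```

```text
clock: 20.55
tool_pos: [0.5808, -0.2838, 0.1579]
orientation: [179.9, -0.4, 173.6]
force: [-0.4, 0.3, -1.5]
opening: 0.0437
gripper_force: 0.0
[ 0.74564657 -0.26431933  0.        ] [ 178.2 -252.9]
[ 0.73678331 -0.26411759  0.108     ] [ 169.4 -253.7]
[ 0.70838242 -0.38037395  0.03      ] [ 154.3 -372.4]
cone top [ 0.74279029 -0.26391961  0.10096123] 0.009167449729453447 [ 175.3 -252.8]
```

```bash
python3 -m creep '[{"grip":0.5,"delta_pos":[0,0,0.4],"rotation":[0,0,0]},{"grip":0.5,"delta_pos":[0,0,0.8],"rotation":[0,0,0]},{"grip":0.5,"delta_pos":[0,0,1],"rotation":[0,0,0]},{"grip":0.5,"delta_pos":[0,0,1],"rotation":[0,0,0]},{"grip":0.5,"delta_pos":[0,0,1],"rotation":[0,0,0]}]'
python3 - <<'E'
from plant import ctrl
from bed import *
o=ctrl.get_obs();print("tcp bed",tobed(o["tool_pos"]),o["tool_pos"][2],o["orientation"])
E
```

```text
clock: 21.05
tool_pos: [0.5842, -0.2868, 0.0627]
orientation: [-180.0, 0.0, 173.6]
force: [0.3, -0.1, 0.6]
opening: 0.0437
gripper_force: 0.0
tcp bed [  20.3 -293.4] 0.06266508052621363 [-1.79966476e+02  1.48073730e-02  1.73586112e+02]
```

```bash
python3 -m creep '[{"grip":0.5,"delta_pos":[0,0,0.2],"rotation":[0,0,0]},{"grip":0.5,"delta_pos":[0,0,0.308],"rotation":[0,0,0]},{"grip":0.5,"delta_pos":[0,0,0.308],"rotation":[0,0,0]}]'
python3 -m creep '[{"grip":1,"delta_pos":[0,0,0],"rotation":[0,0,0]},{"grip":1,"delta_pos":[0,0,0],"rotation":[0,0,0]},{"grip":1,"delta_pos":[0,0,0],"rotation":[0,0,0]},{"grip":1,"delta_pos":[0,0,0],"rotation":[0,0,0]},{"grip":1,"delta_pos":[0,0,0],"rotation":[0,0,0]}]'
python3 -m creep '[{"grip":1,"delta_pos":[0,0,-0.15],"rotation":[0,0,0]},{"grip":1,"delta_pos":[0,0,-0.4],"rotation":[0,0,0]},{"grip":1,"delta_pos":[0,0,-0.8],"rotation":[0,0,0]},{"grip":1,"delta_pos":[0,0,-0.8],"rotation":[0,0,0]}]'
python3 - <<'E'
from plant import ctrl
from bed import *
o=ctrl.get_obs();print("tcp bed",tobed(o["tool_pos"]),o["tool_pos"][2],o["orientation"])
E
```

```text
clock: 21.35
tool_pos: [0.5829, -0.2867, 0.0307]
orientation: [180.0, -0.1, 173.5]
force: [-0.8, -0.4, 0.1]
opening: 0.0437
gripper_force: 0.0
clock: 21.85
tool_pos: [0.5836, -0.2868, 0.0314]
orientation: [-180.0, 0.1, 173.5]
force: [0.0, 1.8, 3.5]
opening: 0.0175
gripper_force: 30.0
clock: 22.25
tool_pos: [0.5863, -0.288, 0.1173]
orientation: [-179.9, 0.5, 173.6]
force: [1.3, -0.6, -1.6]
opening: 0.0179
gripper_force: 30.0
tcp bed [  22.5 -294.5] 0.11729070619725515 [-179.87959521    0.49850067  173.59162072]
```

Gripped (17.9 mm). Carry to bay 2, pre-place at bed (8,−69).

```bash
python3 -m creep '[{"grip":1,"delta_pos":[0.1,0.2,0],"rotation":[0,0,0]},{"grip":1,"delta_pos":[0.15,0.5,0],"rotation":[0,0,0]},{"grip":1,"delta_pos":[0.15,0.8,0],"rotation":[0,0,0]},{"grip":1,"delta_pos":[0.15,1,0],"rotation":[0,0,0]}]' >/dev/null
python3 -m creep '[{"grip":1,"delta_pos":[0,0.4,0],"rotation":[0,0,0]},{"grip":1,"delta_pos":[0,0.8,0],"rotation":[0,0,0]},{"grip":1,"delta_pos":[0,1,0],"rotation":[0,0,0]},{"grip":1,"delta_pos":[0,1,0],"rotation":[0,0,0]}]' >/dev/null
python3 -m creep '[{"grip":1,"delta_pos":[0,0.24,0],"rotation":[0,0,0]},{"grip":1,"delta_pos":[0,0.24,0.2],"rotation":[0,0,0]},{"grip":1,"delta_pos":[0,0.24,0.4],"rotation":[0,0,0]},{"grip":1,"delta_pos":[0,0.24,0.4],"rotation":[0,0,0]}]'
python3 - <<'E'
from plant import ctrl
from bed import *
o=ctrl.get_obs();print("tcp bed",tobed(o["tool_pos"]),o["tool_pos"][2],o["orientation"],o["opening"],o["force"])
W=ctrl.snapshot("wrist");np.savez("w8.npz",**W)
cv2.imwrite("pics/w8.png",cv2.resize(W["color"][:,:,::-1],(800,600)))
E
```

```text
clock: 23.45
tool_pos: [0.5912, -0.0633, 0.0684]
orientation: [-179.9, -0.3, 173.5]
force: [-0.8, 0.8, -2.8]
opening: 0.0178
gripper_force: 30.0
tcp bed [  2.1 -70.6] 0.06835941718557856 [-179.93662196   -0.29390147  173.47444464] 0.01776025350876904 [-0.79816409  0.82078473 -2.84662866]
```

View pics/w8.png

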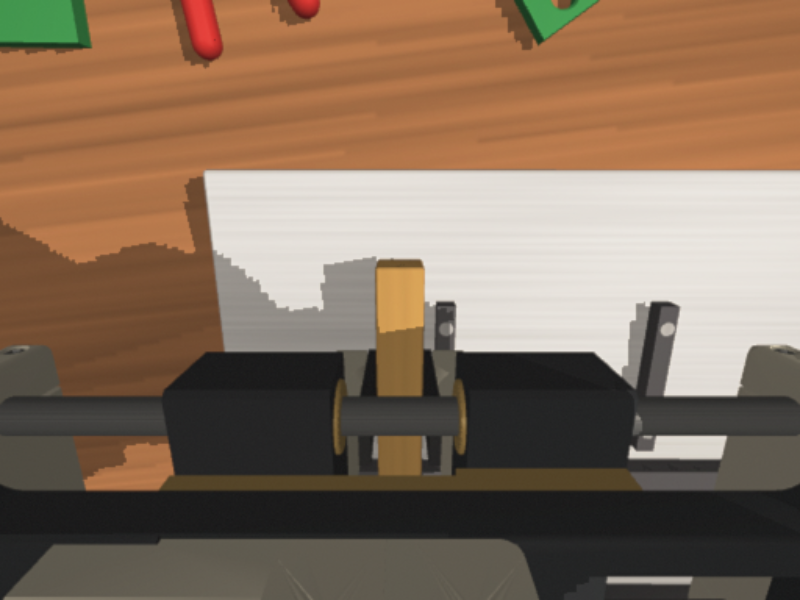

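Bar held straight at (400,310–470), just right of its rib at (445,330). Lower, then push left and home.

```bash
python3 -m creep '[{"grip":1,"delta_pos":[0,0,0.05],"rotation":[0,0,0]},{"grip":1,"delta_pos":[0,0,0.1],"rotation":[0,0,0]},{"grip":1,"delta_pos":[0,0,0.1],"rotation":[0,0,0]}]'
python3 -m creep '[{"grip":1,"delta_pos":[-0.03,0,0],"rotation":[0,0,0]},{"grip":1,"delta_pos":[-0.06,0,0],"rotation":[0,0,0]},{"grip":1,"delta_pos":[-0.09,0,0],"rotation":[0,0,0]},{"grip":1,"delta_pos":[-0.09,0,0],"rotation":[0,0,0]}]'
python3 - <<'E'
from plant import ctrl
from bed import *
o=ctrl.get_obs();print("tcp bed",tobed(o["tool_pos"]),o["tool_pos"][2],o["orientation"],o["opening"],o["force"])
E
```

```text
clock: 23.8
tool_pos: [0.5934, -0.0628, 0.0607]
orientation: [180.0, -0.0, 173.5]
force: [-0.1, -0.0, -3.6]
opening: 0.0176
gripper_force: 30.0
clock: 24.2
tool_pos: [0.6022, -0.0636, 0.0606]
orientation: [-180.0, -0.1, 173.5]
force: [-0.9, 0.2, -2.0]
opening: 0.0177
gripper_force: 30.0
tcp bed [ 13.  -69.7] 0.060608390529143755 [-1.79989433e+02 -6.26280763e-02  1.73513375e+02] 0.01766038720812283 [-0.8732016   0.24060454 -1.98598391]
```

```bash
python3 -m creep '[{"grip":1,"delta_pos":[0,0,0.02],"rotation":[0,0,0]},{"grip":1,"delta_pos":[0,0,0.03],"rotation":[0,0,0]},{"grip":1,"delta_pos":[0,0,0.03],"rotation":[0,0,0]}]'
python3 -m creep '[{"grip":1,"delta_pos":[0,0.03,0],"rotation":[0,0,0]},{"grip":1,"delta_pos":[0,0.04,0],"rotation":[0,0,0]},{"grip":1,"delta_pos":[0,0.05,0],"rotation":[0,0,0]},{"grip":1,"delta_pos":[0,0.05,0],"rotation":[0,0,0]}]'
python3 -m creep '[{"grip":1,"delta_pos":[0,0.01,0],"rotation":[0,0,0]},{"grip":1,"delta_pos":[0,0.02,0],"rotation":[0,0,0]},{"grip":1,"delta_pos":[0,0.02,0],"rotation":[0,0,0]}]'
python3 - <<'E'
from plant import ctrl
from bed import *
o=ctrl.get_obs();print("tcp bed",tobed(o["tool_pos"]),o["tool_pos"][2],o["orientation"],o["opening"],o["force"])
E
```

```text
clock: 24.5
tool_pos: [0.6022, -0.0636, 0.0575]
orientation: [-180.0, -0.0, 173.5]
force: [-2.2, -0.5, -1.8]
opening: 0.0177
gripper_force: 30.0
clock: 24.9
tool_pos: [0.6028, -0.0585, 0.0577]
orientation: [-180.0, -0.0, 173.5]
force: [-3.0, 0.0, -3.7]
opening: 0.0173
gripper_force: 30.0
clock: 25.2
tool_pos: [0.6029, -0.0578, 0.0577]
orientation: [-179.9, -0.0, 173.5]
force: [-2.1, -6.9, -3.4]
opening: 0.0173
gripper_force: 30.0
tcp bed [ 13.  -63.8] 0.0577204910495958 [-1.79909974e+02 -4.72929329e-02  1.73529093e+02] 0.01731128112558766 [-2.06201324 -6.91102974 -3.37545846]
```

Left contact at −63.8, where −64 is expected. Now push toward the fence.

```bash
python3 -m creep '[{"grip":1,"delta_pos":[-0.01,0,0],"rotation":[0,0,0]},{"grip":1,"delta_pos":[-0.02,0,0],"rotation":[0,0,0]},{"grip":1,"delta_pos":[-0.02,0,0],"rotation":[0,0,0]}]'
python3 -m creep '[{"grip":1,"delta_pos":[-0.01,0,0],"rotation":[0,0,0]},{"grip":1,"delta_pos":[-0.02,0,0],"rotation":[0,0,0]},{"grip":1,"delta_pos":[-0.02,0,0],"rotation":[0,0,0]}]'
python3 - <<'E'
from plant import ctrl
from bed import *
o=ctrl.get_obs();print("tcp bed",tobed(o["tool_pos"]),o["tool_pos"][2],o["orientation"],o["opening"],o["force"])
E
```

```text
clock: 25.5
tool_pos: [0.603, -0.0579, 0.0574]
orientation: [-179.9, -0.2, 173.5]
force: [-7.9, -4.3, 1.5]
opening: 0.0177
gripper_force: 30.0
clock: 25.8
tool_pos: [0.6031, -0.0579, 0.057]
orientation: [-179.9, -0.4, 173.5]
force: [-12.9, -0.1, 5.1]
opening: 0.0176
gripper_force: 30.0
tcp bed [ 13.2 -63.9] 0.05699289996605939 [-179.89438272   -0.44152897  173.4621848 ] 0.017577048135010927 [-12.86049812  -0.14058799   5.1009868 ]
```

```bash
python3 -m creep '[{"grip":1,"delta_pos":[0,0.01,0.005],"rotation":[0,0,0]},{"grip":1,"delta_pos":[0,0.015,0.01],"rotation":[0,0,0]},{"grip":1,"delta_pos":[0,0.015,0.01],"rotation":[0,0,0]}]'
python3 -m creep '[{"grip":0.65,"delta_pos":[0,0,0],"rotation":[0,0,0]},{"grip":0.65,"delta_pos":[0,0,0],"rotation":[0,0,0]},{"grip":0.65,"delta_pos":[0,0,-0.1],"rotation":[0,0,0]},{"grip":0.65,"delta_pos":[0,0,-0.5],"rotation":[0,0,0]},{"grip":0.65,"delta_pos":[0,0,-0.9],"rotation":[0,0,0]}]'
python3 -m creep '[{"grip":0.6,"delta_pos":[-0.3,0.2,-0.3],"rotation":[0,0,0]},{"grip":0.6,"delta_pos":[-0.6,0.3,-0.3],"rotation":[0,0,0]},{"grip":0.6,"delta_pos":[-0.6,0.3,-0.3],"rotation":[0,0,0]},{"grip":0.6,"delta_pos":[-0.6,0.3,-0.3],"rotation":[0,0,0]}]'
cat > chk.py <<'E'
from plant import ctrl
from bed import *
import sys
W=ctrl.snapshot("wrist");np.savez(sys.argv[1]+".npz",**W);o=ctrl.get_obs()
cv2.imwrite("pics/"+sys.argv[1]+".png",cv2.resize(W["color"][:,:,::-1],(800,600)))
print("tcp bed",tobed(o["tool_pos"]),o["tool_pos"],o["orientation"])
for c in blobs(W,(15,110,70),(25,255,255),300,(0,0,512,222)):
    r=rectz(W,c,.043);print("brass",r,tobed(r[0]/1000),c.reshape(-1,2).mean(0).round())
for r in bed(W,(20,10,490,222)): print(r,tobed(r[1]/1000))
E
python3 chk.py w9
```

```text
clock: 26.1
tool_pos: [0.6031, -0.0578, 0.0566]
orientation: [-179.8, -0.4, 173.5]
force: [-14.1, -7.9, 9.7]
opening: 0.0177
gripper_force: 30.0
clock: 26.6
tool_pos: [0.6079, -0.0553, 0.1482]
orientation: [-180.0, -0.0, 173.6]
force: [0.3, 0.3, 0.8]
opening: 0.0305
gripper_force: 0.0
clock: 27.0
tool_pos: [0.6711, -0.032, 0.1772]
orientation: [180.0, 0.1, 173.6]
force: [-0.5, 0.1, -0.6]
opening: 0.035
gripper_force: 0.0
tcp bed [ 77.1 -30.9] [ 0.67035307 -0.03231525  0.17693373] [1.79990620e+02 7.97925637e-03 1.73540215e+02]
brass (array([603.2, -56.9]), array([18.5, 88. ]), -6.8) [ 13.2 -62.9] [221. 122.]
(array([272., 220.]), array([708.8, -17.1]), array([  7. , 293.3]), 83.6) [113.6 -11.4]
(array([171., 207.]), array([ 682.8, -124.5]), array([ 4.6, 73.6]), 83.6) [  99.9 -121.1]
(array([480., 206.]), array([721.1, 206. ]), array([23. , 36.7]), 7.2) [100.6 211.6]
(array([284., 174.]), array([6.602e+02, 4.000e-01]), array([ 10.6, 289.9]), 83.6) [63.4  0.5]
(array([236., 125.]), array([605.8, -43.8]), array([ 7.5, 44.4]), -6.0) [ 14.3 -49.6]
(array([422., 124.]), array([626.6, 139.5]), array([11.7, 68.4]), -6.4) [ 14.2 134.9]
(array([329., 124.]), array([616.3,  47.8]), array([ 9.3, 68.4]), -6.5) [14.4 42.6]
```

View pics/w9.png

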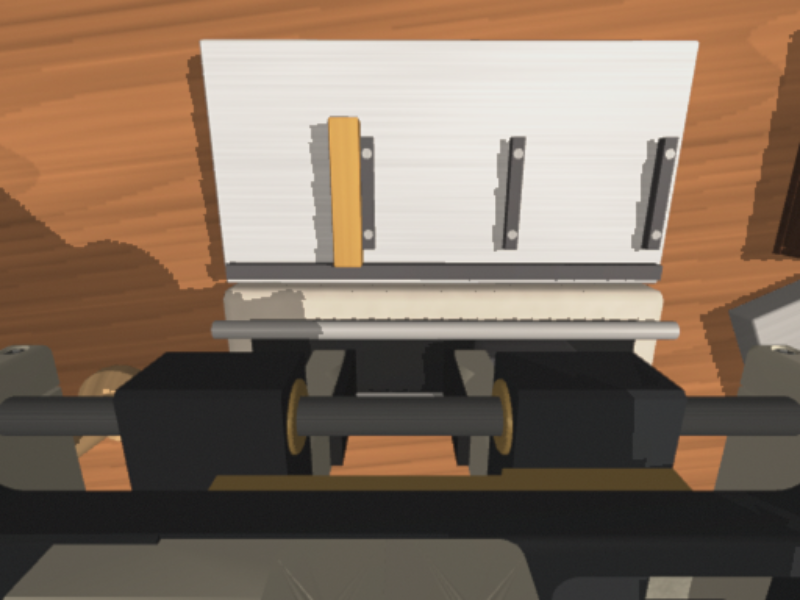

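Bar home in bay 2: touching the rib at (366,190) and the fence at (345,266). Now the other bar.

```bash
python3 -m creep '[{"grip":0.5,"delta_pos":[0.2,-0.4,-0.2],"rotation":[0,0,0]},{"grip":0.5,"delta_pos":[0.2,-0.8,-0.2],"rotation":[0,0,0]},{"grip":0.5,"delta_pos":[0.2,-1,-0.2],"rotation":[0,0,0]}]' >/dev/null
python3 -m creep '[{"grip":0.5,"delta_pos":[0.1,-0.45,0],"rotation":[0,0,0]},{"grip":0.5,"delta_pos":[0.2,-0.9,0],"rotation":[0,0,0]},{"grip":0.5,"delta_pos":[0.2,-1,0],"rotation":[0,0,0]}]' >/dev/null
python3 -m creep '[{"grip":0.5,"delta_pos":[0.1,-0.45,0],"rotation":[0,0,0]},{"grip":0.5,"delta_pos":[0.2,-0.9,0],"rotation":[0,0,0]},{"grip":0.5,"delta_pos":[0.2,-1,0],"rotation":[0,0,0]}]' >/dev/null
python3 -m creep '[{"grip":0.5,"delta_pos":[0.1,-0.45,0],"rotation":[0,0,0]},{"grip":0.5,"delta_pos":[0.1,-0.9,0],"rotation":[0,0,0]},{"grip":0.5,"delta_pos":[0.1,-0.9,0],"rotation":[0,0,0]},{"grip":0.5,"delta_pos":[0.1,-0.9,0],"rotation":[0,0,0]}]'
python3 bars.py w10
```

```text
clock: 28.35
tool_pos: [0.5562, -0.4126, 0.1964]
orientation: [180.0, -0.0, 173.4]
force: [-0.5, -0.3, 0.7]
opening: 0.0441
gripper_force: 0.0
tcp bed [   7.1 -420.8] [ 0.55660148 -0.41178174  0.19656044] [ 1.79977223e+02 -2.04695755e-02  1.73485735e+02]
brass (array([ 493. , -409.1]), array([18.5, 88.5]), -6.3) [ -56.4 -425.3] [252. 123.]
```

```bash
python3 -m creep '[{"grip":0.5,"delta_pos":[0.4,-0.047,0],"rotation":[0,0,0]},{"grip":0.5,"delta_pos":[0.635,-0.047,0.3],"rotation":[0,0,0]},{"grip":0.5,"delta_pos":[0.635,-0.047,0.7],"rotation":[0,0,0]},{"grip":0.5,"delta_pos":[0.635,-0.047,0.9],"rotation":[0,0,0]},{"grip":0.5,"delta_pos":[0.635,-0.047,0.9],"rotation":[0,0,0]}]'
python3 -m creep '[{"grip":0.5,"delta_pos":[0,0,0.2],"rotation":[0,0,0]},{"grip":0.5,"delta_pos":[0,0,0.44],"rotation":[0,0,0]},{"grip":0.5,"delta_pos":[0,0,0.44],"rotation":[0,0,0]},{"grip":0.5,"delta_pos":[0,0,0.44],"rotation":[0,0,0]}]'
python3 - <<'E'
from plant import ctrl
from bed import *
o=ctrl.get_obs();print("tcp bed",tobed(o["tool_pos"]),o["tool_pos"][2],o["orientation"])
E
```

```text
clock: 28.9
tool_pos: [0.4918, -0.4073, 0.104]
orientation: [179.9, -0.3, 173.6]
force: [1.8, -0.3, -0.1]
opening: 0.0438
gripper_force: 0.0
clock: 29.3
tool_pos: [0.4942, -0.4094, 0.0641]
orientation: [-180.0, 0.0, 173.6]
force: [0.6, -0.7, 0.2]
opening: 0.0439
gripper_force: 0.0
tcp bed [ -55.2 -425.5] 0.06408495959582777 [-1.79966920e+02  2.88486694e-02  1.73606341e+02]
```

```bash
python3 -m creep '[{"grip":0.5,"delta_pos":[0.01,0,0.2],"rotation":[0,0,0]},{"grip":0.5,"delta_pos":[0.01,0,0.326],"rotation":[0,0,0]},{"grip":0.5,"delta_pos":[0.01,0,0.326],"rotation":[0,0,0]}]'
python3 -m creep '[{"grip":1,"delta_pos":[0,0,0],"rotation":[0,0,0]},{"grip":1,"delta_pos":[0,0,0],"rotation":[0,0,0]},{"grip":1,"delta_pos":[0,0,0],"rotation":[0,0,0]},{"grip":1,"delta_pos":[0,0,0],"rotation":[0,0,0]},{"grip":1,"delta_pos":[0,0,0],"rotation":[0,0,0]}]'
python3 -m creep '[{"grip":1,"delta_pos":[0,0,-0.15],"rotation":[0,0,0]},{"grip":1,"delta_pos":[0,0,-0.4],"rotation":[0,0,0]},{"grip":1,"delta_pos":[0,0,-0.9],"rotation":[0,0,0]},{"grip":1,"delta_pos":[0,0,-0.9],"rotation":[0,0,0]}]'
python3 - <<'E'
from plant import ctrl
from bed import *
o=ctrl.get_obs();print("tcp bed",tobed(o["tool_pos"]),o["tool_pos"][2],o["orientation"])
E
```

```text
clock: 29.6
tool_pos: [0.4919, -0.4091, 0.0296]
orientation: [180.0, -0.1, 173.5]
force: [0.7, 0.1, -0.1]
opening: 0.0439
gripper_force: 0.0
clock: 30.1
tool_pos: [0.4926, -0.4097, 0.0308]
orientation: [-180.0, 0.0, 173.5]
force: [-0.5, 0.3, 3.0]
opening: 0.0175
gripper_force: 30.0
clock: 30.5
tool_pos: [0.4956, -0.4118, 0.128]
orientation: [-179.7, 0.6, 173.6]
force: [1.6, -0.6, -1.0]
opening: 0.0176
gripper_force: 30.0
tcp bed [ -53.5 -427.7] 0.12803174425385083 [-179.71529417    0.5642644   173.61275774]
```

```bash
python3 -m creep '[{"grip":1,"delta_pos":[0,0.2,0],"rotation":[0,0,0]},{"grip":1,"delta_pos":[0,0.5,0],"rotation":[0,0,0]},{"grip":1,"delta_pos":[0,0.8,0],"rotation":[0,0,0]},{"grip":1,"delta_pos":[0,1,0],"rotation":[0,0,0]}]' >/dev/null
python3 -m creep '[{"grip":1,"delta_pos":[-0.1,0.4,0],"rotation":[0,0,0]},{"grip":1,"delta_pos":[-0.15,0.8,0],"rotation":[0,0,0]},{"grip":1,"delta_pos":[-0.2,1,0],"rotation":[0,0,0]}]' >/dev/null
python3 -m creep '[{"grip":1,"delta_pos":[-0.1,0.4,0],"rotation":[0,0,0]},{"grip":1,"delta_pos":[-0.15,0.8,0],"rotation":[0,0,0]},{"grip":1,"delta_pos":[-0.2,1,0],"rotation":[0,0,0]}]'
python3 -m creep '[{"grip":1,"delta_pos":[-0.1,0.4,0],"rotation":[0,0,0]},{"grip":1,"delta_pos":[-0.1,0.8,0],"rotation":[0,0,0]},{"grip":1,"delta_pos":[-0.1,1,0],"rotation":[0,0,0]}]' >/dev/null
python3 -m creep '[{"grip":1,"delta_pos":[0,0.3,0],"rotation":[0,0,0]},{"grip":1,"delta_pos":[0,0.5,0],"rotation":[0,0,0]},{"grip":1,"delta_pos":[0,0.5,0],"rotation":[0,0,0]},{"grip":1,"delta_pos":[0,0.5,0],"rotation":[0,0,0]}]'
python3 - <<'E'
from plant import ctrl
from bed import *
W=ctrl.snapshot("wrist");np.savez("w11.npz",**W)
cv2.imwrite("pics/w11.png",cv2.resize(W["color"][:,:,::-1],(800,600)))
o=ctrl.get_obs();print("tcp bed",tobed(o["tool_pos"]),o["tool_pos"][2],o["orientation"])
E
```

```text
clock: 31.5
tool_pos: [0.5664, -0.1134, 0.1211]
orientation: [180.0, 0.1, 173.6]
force: [1.2, 0.9, -2.3]
opening: 0.0177
gripper_force: 30.0
clock: 32.2
tool_pos: [0.5925, 0.0322, 0.1206]
orientation: [180.0, 0.0, 173.6]
force: [0.7, -0.6, -2.5]
opening: 0.0176
gripper_force: 30.0
tcp bed [-7.5 23.9] 0.12049215010400026 [ 1.79998227e+02 -4.22930194e-03  1.73535723e+02]
```

View pics/w11.png

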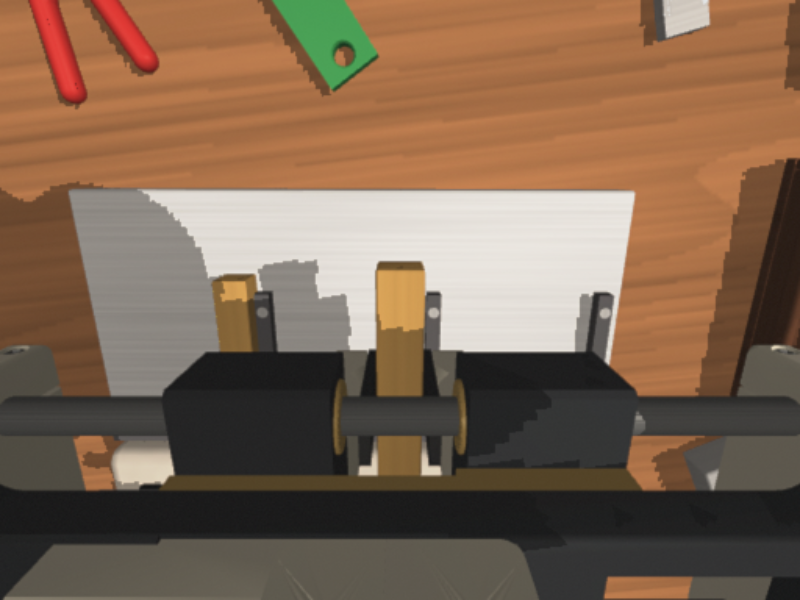

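Held straight at (400,310–470), right of the middle rib at (433,310); the bay 2 bar is undisturbed. Lower.

```bash
python3 -m creep '[{"grip":1,"delta_pos":[-0.05,0,0.3],"rotation":[0,0,0]},{"grip":1,"delta_pos":[-0.12,0,0.5],"rotation":[0,0,0]},{"grip":1,"delta_pos":[-0.12,0,0.6],"rotation":[0,0,0]},{"grip":1,"delta_pos":[-0.12,0,0.62],"rotation":[0,0,0]},{"grip":1,"delta_pos":[-0.12,0,0.62],"rotation":[0,0,0]}]'
python3 -m creep '[{"grip":1,"delta_pos":[0,0.03,0],"rotation":[0,0,0]},{"grip":1,"delta_pos":[0,0.06,0],"rotation":[0,0,0]},{"grip":1,"delta_pos":[0,0.06,0],"rotation":[0,0,0]}]'
python3 - <<'E'
from plant import ctrl
from bed import *
o=ctrl.get_obs();print("tcp bed",tobed(o["tool_pos"]),o["tool_pos"][2],o["orientation"],o["force"])
E
```

```text
clock: 32.75
tool_pos: [0.6045, 0.0301, 0.0585]
orientation: [-180.0, -0.0, 173.5]
force: [0.6, 0.7, -2.6]
opening: 0.0175
gripper_force: 30.0
clock: 33.05
tool_pos: [0.6057, 0.0364, 0.0592]
orientation: [-180.0, 0.1, 173.6]
force: [1.1, -4.0, -1.2]
opening: 0.0175
gripper_force: 30.0
tcp bed [ 5.1 30.1] 0.05920720228927781 [-1.79976103e+02  6.52299827e-02  1.73566853e+02] [ 1.10464772 -4.00333974 -1.15124711]
```

```bash
python3 -m creep '[{"grip":1,"delta_pos":[0,-0.003,0.015],"rotation":[0,0,0]},{"grip":1,"delta_pos":[-0.03,-0.003,0.015],"rotation":[0,0,0]},{"grip":1,"delta_pos":[-0.06,-0.003,0.015],"rotation":[0,0,0]},{"grip":1,"delta_pos":[-0.08,-0.003,0.015],"rotation":[0,0,0]},{"grip":1,"delta_pos":[-0.08,-0.003,0.015],"rotation":[0,0,0]}]'
python3 -m creep '[{"grip":1,"delta_pos":[-0.01,0,0],"rotation":[0,0,0]},{"grip":1,"delta_pos":[-0.02,0,0],"rotation":[0,0,0]},{"grip":1,"delta_pos":[-0.02,0,0],"rotation":[0,0,0]}]'
python3 - <<'E'
from plant import ctrl
from bed import *
o=ctrl.get_obs();print("tcp bed",tobed(o["tool_pos"]),o["tool_pos"][2],o["orientation"],o["force"])
E
```

```text
clock: 33.55
tool_pos: [0.6129, 0.0354, 0.0563]
orientation: [-180.0, -0.1, 173.5]
force: [-1.6, 0.2, -2.4]
opening: 0.0176
gripper_force: 30.0
clock: 33.85
tool_pos: [0.613, 0.0351, 0.056]
orientation: [-180.0, -0.2, 173.5]
force: [-7.8, 2.6, -0.1]
opening: 0.0179
gripper_force: 30.0
tcp bed [12.6 29.6] 0.055987238898231345 [-179.95801913   -0.22736769  173.49936195] [-7.76194412  2.61099273 -0.05372693]
```

Fence contact at x = 12.6. Firm it up toward the fence and left, then release.

```bash
python3 -m creep '[{"grip":1,"delta_pos":[-0.01,0.01,0],"rotation":[0,0,0]},{"grip":1,"delta_pos":[-0.02,0.02,0.005],"rotation":[0,0,0]},{"grip":1,"delta_pos":[-0.02,0.025,0.01],"rotation":[0,0,0]},{"grip":1,"delta_pos":[-0.02,0.025,0.01],"rotation":[0,0,0]}]'
python3 -m creep '[{"grip":0.65,"delta_pos":[0,0,0],"rotation":[0,0,0]},{"grip":0.65,"delta_pos":[0,0,0],"rotation":[0,0,0]},{"grip":0.65,"delta_pos":[0,0,-0.1],"rotation":[0,0,0]},{"grip":0.65,"delta_pos":[0,0,-0.5],"rotation":[0,0,0]},{"grip":0.65,"delta_pos":[0,0,-0.9],"rotation":[0,0,0]}]'
python3 -m creep '[{"grip":0.6,"delta_pos":[-0.3,-0.2,-0.3],"rotation":[0,0,0]},{"grip":0.6,"delta_pos":[-0.6,-0.3,-0.3],"rotation":[0,0,0]},{"grip":0.6,"delta_pos":[-0.6,-0.3,-0.3],"rotation":[0,0,0]},{"grip":0.6,"delta_pos":[-0.6,-0.3,-0.3],"rotation":[0,0,0]}]'
python3 chk.py w12
```

```text
clock: 34.25
tool_pos: [0.6132, 0.0355, 0.0557]
orientation: [-179.8, -0.4, 173.5]
force: [-16.2, -4.0, 13.3]
opening: 0.0177
gripper_force: 30.0
clock: 34.75
tool_pos: [0.6177, 0.0375, 0.1469]
orientation: [-180.0, -0.0, 173.5]
force: [1.2, -0.1, 0.5]
opening: 0.0306
gripper_force: 0.0
clock: 35.15
tool_pos: [0.6742, 0.0006, 0.176]
orientation: [180.0, 0.0, 173.5]
force: [-0.9, -0.4, -0.3]
opening: 0.0353
gripper_force: 0.0
tcp bed [76.6  2.4] [0.67358481 0.00082147 0.17571148] [ 1.79992334e+02 -3.78228138e-03  1.73505767e+02]
brass (array([613.8,  35.1]), array([18.4, 87.7]), -6.6) [13.3 29.7] [284. 123.]
brass (array([603.5, -55.9]), array([19.7, 87.7]), -6.5) [ 13.4 -61.9] [187. 123.]
(array([240., 220.]), array([708.1, -18.9]), array([  5.8, 295.1]), 83.5) [113.1 -13.3]
(array([155., 208.]), array([ 683.9, -109.4]), array([  3.4, 106.7]), 83.5) [  99.3 -105.9]
(array([464., 199.]), array([716.2, 225.8]), array([33. , 52.7]), -69.8) [ 93.5 230.8]
(array([253., 175.]), array([6.595e+02, 2.000e-01]), array([ 11.5, 290. ]), 83.7) [62.7  0.2]
(array([298., 126.]), array([616.2,  49.7]), array([ 5.8, 43.2]), -6.5) [14.1 44.5]
(array([390., 125.]), array([626.7, 140.1]), array([10.8, 67.2]), -6.4) [ 14.3 135.5]
(array([203., 118.]), array([600.8, -42.6]), array([ 8.6, 57. ]), -6.4) [  9.2 -49. ]
```

View pics/w12.png

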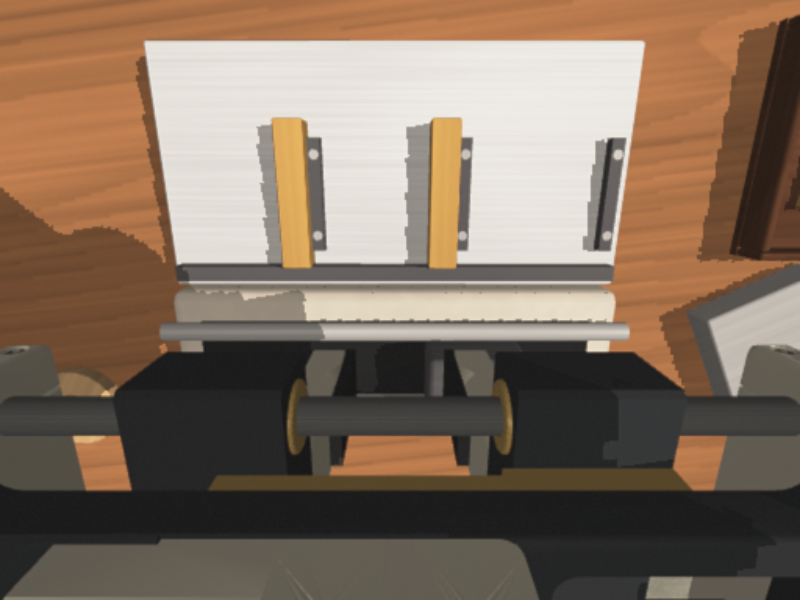

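Both bars are home: (291,190) and (445,190), each touching its rib and the fence and square within 0.2°. Every bar is loaded. Now to the mushroom, opening the jaws and turning them anticlockwise first.

```bash
python3 -m creep '[{"grip":0.6,"delta_pos":[0,0.3,-0.3],"rotation":[0,0,0]},{"grip":0.6,"delta_pos":[0.3,0.6,-0.4],"rotation":[0,0,0]},{"grip":0.6,"delta_pos":[0.56,0.9,-0.4],"rotation":[0,0,0]},{"grip":0.6,"delta_pos":[0.56,0.9,-0.4],"rotation":[0,0,0]}]' >/dev/null
python3 -m creep '[{"grip":0.3,"delta_pos":[0.25,0.4,0],"rotation":[0,0,0]},{"grip":0.3,"delta_pos":[0.5,0.8,0],"rotation":[0,0,0]},{"grip":0.3,"delta_pos":[0.56,0.9,0],"rotation":[0,0,0]}]' >/dev/null
python3 -m creep '[{"grip":0,"delta_pos":[0.25,0.4,0],"rotation":[0,0,0]},{"grip":0,"delta_pos":[0.5,0.8,0],"rotation":[0,0,0]},{"grip":0,"delta_pos":[0.56,0.9,0],"rotation":[0,0,0]}]'
python3 -m creep '[{"grip":0,"delta_pos":[0.25,0.4,0],"rotation":[0,0,-0.08]},{"grip":0,"delta_pos":[0.5,0.8,0],"rotation":[0,0,-0.16]},{"grip":0,"delta_pos":[0.56,0.9,0],"rotation":[0,0,-0.25]},{"grip":0,"delta_pos":[0.56,0.9,0],"rotation":[0,0,-0.34]},{"grip":0,"delta_pos":[0.56,0.9,0],"rotation":[0,0,-0.4]}]'
python3 -m creep '[{"grip":0,"delta_pos":[0,0,0],"rotation":[0,0,-0.09]},{"grip":0,"delta_pos":[0,0,0],"rotation":[0,0,-0.18]},{"grip":0,"delta_pos":[0,0,0],"rotation":[0,0,-0.26]},{"grip":0,"delta_pos":[0,0,0],"rotation":[0,0,-0.26]}]'
python3 - <<'E'
from plant import ctrl
from bed import *
W=ctrl.snapshot("wrist");np.savez("w13.npz",**W);o=ctrl.get_obs()
print(o["tool_pos"],o["orientation"],o["joint_pos"])
for c in blobs(W,(0,180,80),(6,255,255),100): 
    (x,y),r=cv2.minEnclosingCircle(c);X=onz(W,(x,y),.080);print(x,y,r,cv2.contourArea(c),X)
E
```

```text
clock: 36.2
tool_pos: [0.5353, 0.2911, 0.2158]
orientation: [180.0, 0.0, 173.7]
force: [-0.3, -0.1, 0.5]
opening: 0.0777
gripper_force: 0.0
clock: 36.7
tool_pos: [0.4911, 0.384, 0.2154]
orientation: [-180.0, -0.0, -150.1]
force: [-0.0, -1.1, 0.1]
opening: 0.0879
gripper_force: 0.0
clock: 37.1
tool_pos: [0.4917, 0.3833, 0.2156]
orientation: [-180.0, -0.0, -127.0]
force: [-0.1, 0.2, 0.5]
opening: 0.0873
gripper_force: 0.0
[0.49164402 0.38336584 0.21564241] [-1.79997407e+02 -1.55759628e-02 -1.27223047e+02] [ 5.58642403e+01  1.70296212e+01 -8.84882280e+00  1.94509209e-03
 -6.41372490e+01 -9.30881354e+01]
259.3121643066406 134.2513885498047 21.99948501586914 1423.5 [0.45497859 0.34143046 0.08      ]
```

Head centre is at about (0.456, 0.340), and joint 6 at −93° leaves room for the turn. Descend around the head.

```bash
python3 -m creep '[{"grip":0,"delta_pos":[0.3,0.02,0],"rotation":[0,0,0]},{"grip":0,"delta_pos":[0.56,0.02,0],"rotation":[0,0,0]},{"grip":0,"delta_pos":[0.56,0.02,0.4],"rotation":[0,0,0]},{"grip":0,"delta_pos":[0.56,0.02,0.8],"rotation":[0,0,0]},{"grip":0,"delta_pos":[0.56,0.02,0.8],"rotation":[0,0,0]}]'
python3 -m creep '[{"grip":0,"delta_pos":[0,0,0.2],"rotation":[0,0,0]},{"grip":0,"delta_pos":[0,0,0.35],"rotation":[0,0,0]},{"grip":0,"delta_pos":[0,0,0.46],"rotation":[0,0,0]},{"grip":0,"delta_pos":[0,0,0.46],"rotation":[0,0,0]},{"grip":0,"delta_pos":[0,0,0.46],"rotation":[0,0,0]}]'
python3 -c "
from plant import ctrl
o=ctrl.get_obs();print(o['tool_pos'],o['orientation'])"
```

```text
clock: 37.65
tool_pos: [0.454, 0.3374, 0.1313]
orientation: [180.0, -0.5, -127.3]
force: [-1.6, -0.3, -0.3]
opening: 0.0875
gripper_force: 0.0
clock: 38.15
tool_pos: [0.4569, 0.3407, 0.0906]
orientation: [-180.0, 0.0, -127.1]
force: [0.5, 0.1, 0.2]
opening: 0.0875
gripper_force: 0.0
[0.45685485 0.34069521 0.09064146] [-1.79980061e+02  4.27891014e-02 -1.27097269e+02]
```

```bash
python3 -m creep '[{"grip":1,"delta_pos":[0,0,0.015],"rotation":[0,0,0]},{"grip":1,"delta_pos":[0,0,0.015],"rotation":[0,0,0]},{"grip":1,"delta_pos":[0,0,0.015],"rotation":[0,0,0]},{"grip":1,"delta_pos":[0,0,0.015],"rotation":[0,0,0]},{"grip":1,"delta_pos":[0,0,0.015],"rotation":[0,0,0]}]'
python3 -m creep '[{"grip":1,"delta_pos":[0,0,0],"rotation":[0,0,0]},{"grip":1,"delta_pos":[0,0,0],"rotation":[0,0,0]},{"grip":1,"delta_pos":[0,0,0],"rotation":[0,0,0]}]'
python3 -c "
from plant import ctrl
o=ctrl.get_obs();print(o['tool_pos'],o['orientation'])"
```

```text
clock: 38.65
tool_pos: [0.4564, 0.3403, 0.0883]
orientation: [-180.0, 0.0, -127.1]
force: [0.2, -0.1, -0.2]
opening: 0.0531
gripper_force: 0.0
clock: 38.95
tool_pos: [0.4558, 0.3409, 0.0884]
orientation: [179.9, 0.0, -127.1]
force: [-6.1, 2.3, 3.5]
opening: 0.0433
gripper_force: 30.0
[0.45577386 0.34090828 0.08838712] [ 1.79945725e+02  2.64261106e-02 -1.27068281e+02]
```

```bash
python3 -m creep '[{"grip":1,"delta_pos":[0,0,-0.01],"rotation":[0,0,0.07]},{"grip":1,"delta_pos":[0,0,-0.02],"rotation":[0,0,0.14]},{"grip":1,"delta_pos":[0,0,-0.03],"rotation":[0,0,0.21]},{"grip":1,"delta_pos":[0,0,-0.04],"rotation":[0,0,0.28]},{"grip":1,"delta_pos":[0,0,-0.05],"rotation":[0,0,0.35]}]'
python3 -m creep '[{"grip":1,"delta_pos":[0,0,-0.01],"rotation":[0,0,0.07]},{"grip":1,"delta_pos":[0,0,-0.02],"rotation":[0,0,0.14]},{"grip":1,"delta_pos":[0,0,-0.022],"rotation":[0,0,0.2]},{"grip":1,"delta_pos":[0,0,-0.022],"rotation":[0,0,0.25]},{"grip":1,"delta_pos":[0,0,-0.022],"rotation":[0,0,0.25]}]'
python3 -c "
from plant import ctrl
o=ctrl.get_obs();print(o['tool_pos'],o['orientation'],o['moment'],o['joint_pos'])"
```

```text
clock: 39.45
tool_pos: [0.4556, 0.3411, 0.0931]
orientation: [179.9, -0.0, -158.8]
force: [-4.4, 4.4, 0.2]
opening: 0.0431
gripper_force: 30.0
clock: 39.95
tool_pos: [0.4556, 0.3412, 0.0955]
orientation: [179.9, -0.0, 178.8]
force: [-7.0, 3.7, 1.4]
opening: 0.0432
gripper_force: 30.0
[0.45557698 0.3411822  0.09547283] [ 1.79941121e+02 -3.77123608e-02  1.78810345e+02] [1.3794399  2.32516214 0.25068063] [ 5.64805426e+01  1.90656306e+01 -2.38497765e+01 -8.65486855e-02
 -4.70550419e+01 -1.47611268e+02]
```

```bash
python3 -m creep '[{"grip":0,"delta_pos":[0,0,0],"rotation":[0,0,0]},{"grip":0,"delta_pos":[0,0,0],"rotation":[0,0,0]},{"grip":0,"delta_pos":[0,0,0],"rotation":[0,0,0]},{"grip":0,"delta_pos":[0,0,0],"rotation":[0,0,0]}]'
python3 -m creep '[{"grip":0,"delta_pos":[0,0,-0.3],"rotation":[0,0,0]},{"grip":0,"delta_pos":[0,0,-0.7],"rotation":[0,0,0]},{"grip":0,"delta_pos":[0,0,-1],"rotation":[0,0,0]},{"grip":0,"delta_pos":[0,0,-1],"rotation":[0,0,0]}]' >/dev/null
python3 -m creep '[{"grip":0.5,"delta_pos":[0,-0.4,-0.3],"rotation":[0,0,0]},{"grip":0.5,"delta_pos":[0,-0.8,-0.54],"rotation":[0,0,0]},{"grip":0.5,"delta_pos":[0,-0.8,-0.54],"rotation":[0,0,0]},{"grip":0.5,"delta_pos":[0,-0.8,-0.54],"rotation":[0,0,0]}]' >/dev/null
python3 -m creep '[{"grip":1,"delta_pos":[0,-0.4,0],"rotation":[0,0,-0.013]},{"grip":1,"delta_pos":[0,-0.7,0],"rotation":[0,0,-0.013]},{"grip":1,"delta_pos":[0,-0.7,0],"rotation":[0,0,-0.013]},{"grip":1,"delta_pos":[0,-0.7,0],"rotation":[0,0,-0.013]}]'
python3 - <<'E'
from plant import ctrl
from h import *
W=ctrl.snapshot("wrist");T=ctrl.snapshot("top");S=ctrl.snapshot("scene")
for n,s in(("w1",dict(np.load("w1.npz"))),("w2",dict(np.load("w2.npz"))),("now",W)):
    c=[c for c in blobs(s,(0,180,80),(6,255,255),100) if c[:,0,0].mean()>200][0]
    (x,y),r=cv2.minEnclosingCircle(c);C=-s["R"].T@s["t"];print(n,x,y,r,cv2.contourArea(c),C.round(4),proj(s,(.456,.339,.091)),proj(s,(.456,.339,.084)))
cv2.imwrite("pics/end.png",cv2.resize(np.hstack([S["color"],T["color"]])[:,:,::-1],(800,300)))
E
```

```text
clock: 40.35
tool_pos: [0.4564, 0.3401, 0.0953]
orientation: [-180.0, -0.0, 178.9]
force: [-0.1, -0.2, -0.3]
opening: 0.0694
gripper_force: 0.0
clock: 41.55
tool_pos: [0.4535, 0.1903, 0.2485]
orientation: [-180.0, -0.1, -179.9]
force: [-0.2, 0.5, -0.3]
opening: 0.0292
gripper_force: 0.0
w1 388.93182373046875 178.5 22.209430694580078 1255.0 [0.3841 0.1908 0.3827] [390.96798702 181.60980808] [388.00890058 180.10795711]
w2 384.1875 179.0625 21.390262603759766 1179.5 [0.3803 0.1913 0.3829] [389.61186223 184.52840896] [386.68830629 182.96456978]
now 387.5 183.0 21.86902618408203 1231.0 [0.3778 0.1908 0.3833] [389.6683316  186.97383034] [386.75727529 185.36618825]
```

View pics/end.png

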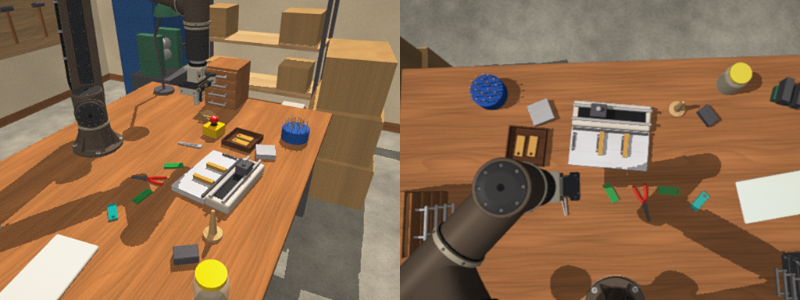

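By its row and column against the three poses the head looks up. One more check: the scene camera against the start.

Run:
```python
from plant import ctrl
from h import *
S=ctrl.snapshot("scene");S0=dict(np.load("scene0.npz"))
for s in(S0,S):
    for lo,hi in(((0,150,60),(7,255,255)),((0,200,90),(5,255,255))):
        for c in blobs(s,lo,hi,20,(255,135,295,175)):
            M=cv2.moments(c);print(M["m10"]/M["m00"],M["m01"]/M["m00"],M["m00"],cv2.boundingRect(c))
print(proj(S,(.456,.339,.091)),proj(S,(.456,.339,.084)))
```

```text
273.95535714285717 152.88392857142858 56.0 (269, 148, 11, 10)
272.98198198198196 153.21621621621622 37.0 (269, 149, 10, 8)
273.9043715846994 152.54644808743168 61.0 (269, 148, 11, 10)
273.36546184738955 152.83534136546183 41.5 (269, 148, 10, 9)
[272.85741418 149.63453539] [272.84875998 151.27644092]
```

The head is back where it was at the start, within 0.4 px (pressed down it would be 1.6 px lower). It is up, so I hand in.

```bash
python3 -c "
from plant import ctrl
print(ctrl.close_job())"
```

```text
the job is handed in; nothing more can be done
None
```

The job is handed in at about 42 s on the robot's clock: stop pressed and latched, both tags in the tray, both bars on the bench pushed home in bays 1 and 2, then the mushroom twisted up again, all as seen in the camera images.

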